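# Pack the pantry crate

### The job

Pack the wooden crate so that the oil tin, the square storage jar and the round bottle all stand upright in it side by side, each flat on the crate's floor: the round bottle already in it stands in the way and has to move into a corner, and the jar has toppled over on the counter. Lower things in rather than dropping them, and leave the mill, mug, ramekin and spice jar where they are.

Things in the scene. Friction and masses are not known exactly. Their poses are not given: they have to be found in the camera images.
- crate: Fixed open wooden crate, 140 x 140 mm inside, 146 deep; walls 12, floor 10: outside 164 x 164, 156 tall; a darker batten sticks out 14 mm more on its +y and -y sides, 107 to 129 mm up. Origin: centre of the underside, on the counter; x, y square to the walls, z up. The items just fit: tin along any one wall, jar and bottle in the two corners beside it, about 10 mm spare in all each way.
- round_bottle: Loose green glass bottle, upright near the middle of the crate at the start. Round body 64 mm in diameter, 84 tall, shoulder sloping up to 96, neck, then a cork stopper 28 mm in diameter from 104 to 136 mm, fixed: carry it by the stopper, gripped about 120 mm up. About 0.4 kg. Origin: centre of its foot; z up along its axis.
- oil_tin: Loose rectangular aluminium oil tin standing on the counter: 66 mm (x) by 132 mm (y), body 88 tall, raised top to 96, then on its centre a round black cap 28 mm in diameter from 104 to 136 mm, fixed: carry it by the cap, gripped about 120 mm up. About 0.5 kg. Origin: centre of its foot; z up.
- square_jar: Loose white ceramic storage jar lying on a side, lid roughly away from the robot. Body 64 x 64 mm, 84 long; wooden lid 60 x 60 to 96 mm from the foot, fixed, with a bar grip 96 to 128 mm from the foot, 60 mm long (y) and 14 thick (z), level as it lies. 0.4 kg. Origin: on the counter below the middle of its length as it lies; x from foot to lid (up when it stands), axis at z = 32 mm.
- jar_foot (a point): Centre of the square jar's foot (its flat square end); axes as the jar's.
- jar_grip (a point): On the jar's axis in the lid's bar grip, 118 mm from the foot: the place to pinch the 14 mm bar (along the jar's z) from above once the jar stands; axes as the jar's.
- pepper_mill: Loose dark turned-wood pepper mill, 54 mm across, 124 mm tall, upright; leave alone. Origin: centre of its foot.
- mug: Loose white mug, 80 mm across with a handle at its +y, 85 mm tall; leave alone. Origin: centre of its foot.
- ramekin: Loose blue ramekin, 84 mm across, 45 mm tall; leave alone. Origin: centre of its foot.
- spice_jar: Loose glass spice jar with steel lid, 48 mm across, 75 mm tall; leave alone. Origin: centre of its foot.

How it is judged:
By the outcome, as a careful person would: the job done as asked, in the order asked, and still so for the second after the job is handed in, with the robot touching nothing.
It also fails if it takes over 72 s, if anything falls off the work surface, if the arm or the gripper's body presses on something with over 40 N, if the wrist force passes 120 N, or if a joint passes its speed limit or range.

### The arm

A 7-joint arm with a two-finger parallel gripper is mounted at the origin on the work surface. World frame = base frame: x ahead of the robot, y to its left, z up, the work surface at z = 0. Lengths are in m, angles in degrees, forces in N, time in s.
With the tool pointing down it reaches from about 0.425 to 0.875 m from the base axis. Payload 8.4 kg.
Tool frame: the origin (TCP) lies at the centre of the arm's flange, where the gripper is bolted on; the fingertips stand robot.tip_extent ahead of it and the grasp point (between the pads) lies 155 mm ahead of it (robot.tip_extent is the distance from the TCP to the fingertips, in m); z points along the fingers, y is the line along which they close (so a half turn about z gives the same grasp; the last joint's range is limited). The gripper opens to 85 mm and grips with 20 to 120 N. Pads are 22 mm wide; open, the fingers measure 114 mm over their backs; the gripper's body (76 mm by 85 mm) begins 54 mm behind the grasp point. The pads swing forward as they close: fully open they stand 13 mm farther back than shut.
Start: joints at [-72.376, 19.091, 2.286, 83.961, -0.768, 76.965, -3.352], TCP at [0.257, 0.597, 0.405] pointing down, gripper open.
Joint ranges: [-147.57, 147.57], [-21.85, 119.76], [-74.77, 79.35], [14.55, 137.4], [-85.83, 265.84], [4.83, 119.75], [-152.11, 152.11]. Speed limits (degrees/s): [127.2, 127.2, 159.86, 159.86, 180, 180, 180].

### API

Orientations are given as [roll, pitch, yaw] about the fixed x, y, z axes, in that order (R = Rz(yaw) Ry(pitch) Rx(roll)).
In Python, from cell import robot, viewer, job gives the robot as it stands.
- The arm moves only by the shell command python3 -m handwheel 'ROWS' [FORCE]. ROWS is JSON, a list of rows, each an object of numbers: "x", "y", "z": the shift along the tool's x, y, z in mm; "wx", "wy", "wz": the turn, a rotation vector about the tool's x, y, z in rad; "grip": the closure, from 0 (fully open) to 1 (shut). In form: [{"x": .., "y": .., "z": .., "wx": .., "wy": .., "wz": .., "grip": ..}, ...]. A call has 1 to 5 rows; each row shifts and turns the commanded pose from where the row before left it, along the tool's axes as they then stand; what a row does not reach is not made up. A row lasts 1/12 s, in which the tool goes at most 41.7 mm and 7.16 degrees, less where a joint would pass 70% of its speed; a pose out of reach is approached as far as the arm can. A call with a gripper value outside its range is refused whole. The fingers move at their own pace and stop on an object; FORCE is the grip in N (left out, the last holds). Time passes only in rows, so rows that do not move let the fingers close. It gives the time, the measured TCP pose, the force, the opening and the grip force at its end, in the units of the state.
- robot.state(): the state, without advancing time (a new reading comes with each control period).
- viewer.capture(name): name is "side" or "top"; returns the picture (400x640x3 uint8, red, green, blue); there is no depth.
- viewer.get_calibration(name): a dict with "camera_matrix" (3x3 intrinsics, pixels), "R" (3x3) and "t" (3): a world point X has camera coordinates R X + t. Camera axes: x right, y down, z forward; pixel columns grow to the right and rows downward; lengths in m; the calibration is good to about 2 mm. A picture is of the moment at which its call begins. get_calibration takes no time and is no camera call.
- job.close_job(): hands the job in; it is judged then, once.
The state is a dict: "time": time; "qpos": joint angles; "joint_velocities": joint speeds; "effort": joint torques, N m; "ee_pos": TCP position; "ee_rot": TCP orientation; "ft_force": force on the tool from outside, world axes, zero at the start; "torque": the same for the moment, N m; "finger_gap": opening from 0.0 (shut) to 1.0 (fully open); "finger_force": force on a finger pad.
Only numpy, scipy, OpenCV 4.12 (cv2) and the standard library are available. Lean on these libraries where they do the work, as an engineer would, in place of code of your own. Each camera call takes 0.05 s, during which the arm holds its last target. There are 200 camera calls.

## Working session

There is one attempt and no reset: what is moved stays moved. The work goes in short steps, Python scripts to look and compute and a shell command to move; the robot and the scene stay as the last step left them, time stands still between calls to the robot, and variables do not carry over. Pictures are saved under pics/ and viewed, at most 10 in all, crops included, and the job is handed in when it is done.

```bash
ls; mkdir -p pics; python3 - <<'E'
from cell import robot, viewer, job
import cv2
for n in("side","top"):
    cv2.imwrite(f"pics/{n}0.png",viewer.capture(n)[:,:,::-1])
    c=viewer.get_calibration(n);print(n,c)
s=robot.state();print(s,robot.tip_extent)
E
```

```text
pics
side {'camera_matrix': array([[366.77962101,   0.        , 319.10395454],
       [  0.        , 366.77962101, 202.97994475],
       [  0.        ,   0.        ,   1.        ]]), 'R': array([[ 0.74658279, -0.66524393, -0.00804027],
       [-0.42746705, -0.4704025 , -0.7720061 ],
       [ 0.50979021,  0.57980342, -0.63556427]]), 't': array([-0.42622452,  0.28009391,  0.67611527])}
top {'camera_matrix': array([[429.57456283,   0.        , 322.89664015],
       [  0.        , 429.57456283, 190.24306143],
       [  0.        ,   0.        ,   1.        ]]), 'R': array([[ 0.01554348, -0.99972681, -0.01745556],
       [-0.99333608, -0.01344549, -0.11446678],
       [ 0.11420081,  0.01911845, -0.99327371]]), 't': array([0.00216529, 0.57174708, 1.15400437])}
{'time': 0.1, 'qpos': array([-72.37647662,  19.12920763,   2.28414453,  84.00715308,
        -0.76819131,  76.96536239,  -3.35249916]), 'joint_velocities': array([-0.07674294, -0.10503781, -0.04474741, -0.07749829,  0.045428  ,
        0.04808726, -0.00778351]), 'effort': array([ 5.20065922e-03, -6.60023832e+01,  1.37097627e+00, -4.06472075e+01,
        1.70889177e-02,  8.82309076e-03, -1.92022338e-05]), 'ee_pos': array([0.25711902, 0.59680857, 0.40388309]), 'ee_rot': array([-1.79913671e+02,  5.25910002e-03,  1.56691443e+02]), 'ft_force': array([-0.56389757, -0.72011645, -0.04397739]), 'torque': array([-0.09849261, -0.02122783,  0.01669135]), 'finger_force': 0.0, 'finger_gap': 0.9977492545790667} 0.1734
```

View pics/side0.png

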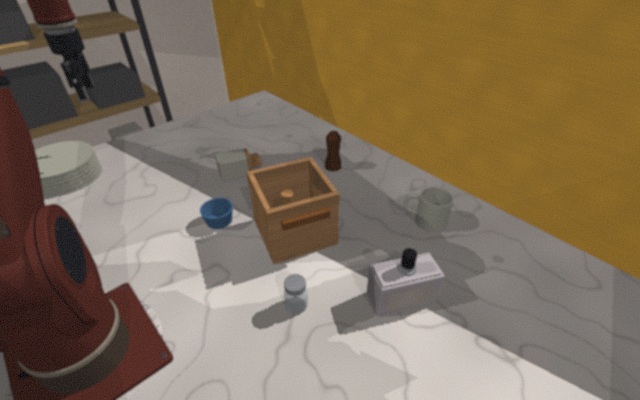

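View pics/top0.png

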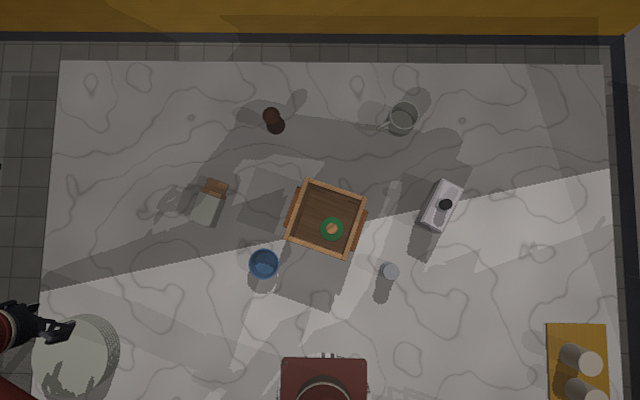

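The side view shows the crate at about (293,208), the bottle's cork at (287,194), the tin's cap at (408,258) and the jar at (237,163). The top view shows the crate at about (327,218), the cork at (332,228), the tin's cap at (445,204), and the jar from (208,210) to its lid at (215,186). Next I enlarge both to read corners.

```bash
python3 - <<'E'
import cv2
a=cv2.imread("pics/top0.png");b=cv2.imread("pics/side0.png")
def cl(x): 
    return cv2.convertScaleAbs(x,alpha=1.4,beta=10)
p=cl(cv2.resize(a[165:275,180:380],None,fx=4,fy=4,interpolation=cv2.INTER_CUBIC))
for i in range(0,200,20): cv2.putText(p,str(180+i),(i*4,10),0,.35,(0,255,255));cv2.line(p,(i*4,0),(i*4,439),(0,255,255),1) if i%40==0 else 0
for i in range(5,110,20): cv2.putText(p,str(165+i),(0,i*4),0,.35,(0,255,255));cv2.line(p,(0,i*4),(799,i*4),(0,255,255),1)
q=cl(cv2.resize(a[170:270,400:480],None,fx=5,fy=5,interpolation=cv2.INTER_CUBIC))
r=cl(cv2.resize(b[140:190,205:275],None,fx=5.7,fy=5.7,interpolation=cv2.INTER_CUBIC))
cv2.imwrite("pics/p.png",p)
import numpy as np
q=q[:500];r=np.vstack([r,np.zeros((500-r.shape[0],r.shape[1],3),np.uint8)])
cv2.imwrite("pics/q.png",np.hstack([q,r])[:, :800])
E
```

```text
(no output)
```

View pics/p.png

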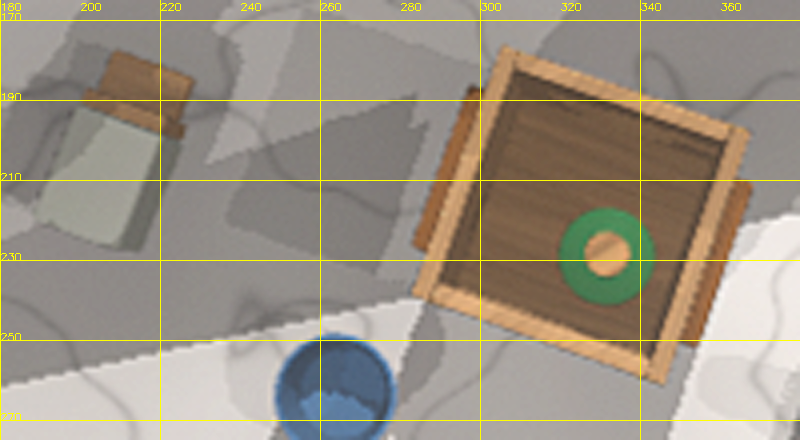

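View pics/q.png

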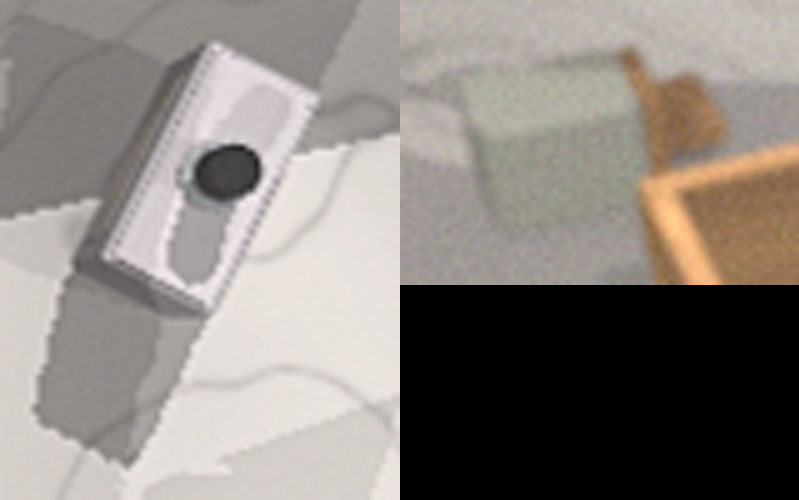

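Crop 1: crate rim corners at (306.5,176.5), (367.3,197.5), (345,260.5) and (283.3,238.8); cork top at (331.8,228.5); jar top-face corners at (189.5,218.8), (210.5,227), (220,198.5) and (198.5,191.8). Crop 2: tin top corners at (442,178.4), (464,189.4), (442.4,232.4) and (420.6,221); cap top at (446,204.4).

```bash
cat > h.py <<'E'
import numpy as np
from cell import robot, viewer, job
from scipy.spatial.transform import Rotation as Ro
def w(n,uv,z):
    c=viewer.get_calibration(n);K,R,t=c["camera_matrix"],c["R"],c["t"]
    d=R.T@np.linalg.inv(K)@[uv[0],uv[1],1];o=-R.T@t
    return o+d*(z-o[2])/d[2]
def px(n,X):
    c=viewer.get_calibration(n);p=c["camera_matrix"]@(c["R"]@np.asarray(X)+c["t"]);return p[:2]/p[2]
def grasp():
    s=robot.state();R=Ro.from_euler("xyz",s["ee_rot"],degrees=True).as_matrix()
    return s,R,s["ee_pos"]+.155*R[:,2]
def plan(target,Rt=None):
    "tool-frame shift in mm to put grasp point at target, and rotvec for orientation Rt; shift accounts for rot about TCP, expressed in current tool axes"
    s,R,g=grasp()
    Rt=R if Rt is None else Rt
    tcp=np.asarray(target)-.155*Rt[:,2]
    print("shift mm",np.round(R.T@(tcp-s["ee_pos"])*1000,1),"rot",np.round(Ro.from_matrix(R.T@Rt).as_rotvec(),3),"g",np.round(g,4))
def down(yaw): # tool z down, tool y axis (closing) at world angle yaw
    y=np.array([np.cos(np.radians(yaw)),np.sin(np.radians(yaw)),0]);z=np.array([0,0,-1.]);return np.column_stack([np.cross(y,z),y,z])
E
python3 - <<'E'
from h import *
def rep(name,pts,z):
    P=np.array([w("top",p,z)[:2] for p in pts]);n=len(P)
    print(name,"c",P.mean(0).round(4));
    for i in range(n):
        d=P[(i+1)%n]-P[i];print("  ",P[i].round(4),"len",np.linalg.norm(d).round(4),"ang",np.degrees(np.arctan2(d[1],d[0])).round(1))
rep("crate",[(306.5,176.5),(367.25,197.5),(345,260.5),(283.25,238.75)],.156)
rep("tin",[(442,178.4),(464,189.4),(442.4,232.4),(420.6,221)],.092)
rep("jar",[(189.5,218.75),(210.5,227),(220,198.5),(198.5,191.75)],.064)
print("barend",w("top",(209.25,177.5),.039),w("top",(228.5,185),.039))
print("cap",w("top",(446,204.4),.136),w("side",(409,251),.136))
print("cork",w("top",(331.75,228.5),.136),w("side",(287,193),.136))
for n,p,z in[("mill",(271,114),.124),("mug",(404,115),.085),("ram",(263.5,262),.045),("spice",(390,271),.075)]:print(n,w("top",p,z).round(3))
s,R,g=grasp();print(g,R.round(2))
E
```

```text
crate c [0.4889 0.0007]
   [0.5913 0.0494] len 0.1591 ang -108.5
   [ 0.541  -0.1015] len 0.1633 ang 160.9
   [ 0.3866 -0.0482] len 0.1595 ang 71.7
   [0.4367 0.1032] len 0.1637 ang -19.2
tin c [ 0.53   -0.3018]
   [ 0.6003 -0.3022] len 0.0633 ang -116.5
   [ 0.5721 -0.3589] len 0.1266 ang 152.8
   [ 0.4595 -0.301 ] len 0.0627 ang 62.9
   [ 0.488  -0.2452] len 0.1259 ang -26.9
jar c [0.5131 0.3272]
   [0.4862 0.3667] len 0.0614 ang -110.2
   [0.465  0.3091] len 0.0801 ang -16.1
   [0.5419 0.2869] len 0.0617 ang 73.5
   [0.5594 0.346 ] len 0.0761 ang 164.2
barend [0.60222376 0.3258277  0.039     ] [0.58199848 0.27142422 0.039     ]
cap [ 0.5283515  -0.29971924  0.136     ] [ 0.52997574 -0.30023348  0.136     ]
cork [ 0.46403831 -0.01508576  0.136     ] [ 0.46959493 -0.00676705  0.136     ]
mill [0.759 0.147 0.124]
mug [ 0.772 -0.205  0.085]
ram [0.374 0.167 0.045]
spice [ 0.358 -0.168  0.075]
[0.25703967 0.59658846 0.24888326] [[-0.92  0.4  -0.  ]
 [ 0.4   0.92 -0.  ]
 [-0.   -0.   -1.  ]]
```

```bash
python3 - <<'E'
from h import *
import cv2
from scipy.optimize import least_squares
def sub(n,pts,k=3):
    g=cv2.imread(f"pics/{n}0.png",0);p=np.array(pts,np.float32).reshape(-1,1,2)
    return cv2.cornerSubPix(g,p.copy(),(k,k),(-1,-1),(cv2.TERM_CRITERIA_EPS+cv2.TERM_CRITERIA_MAX_ITER,50,.01)).reshape(-1,2)
T=sub("top",[(306.1,176.1),(366.9,197.1),(344.6,260.1),(282.9,238.4)])
S=sub("side",[(312,159),(248,169),(337,192),(268,209)])
print(T.round(1).tolist(),S.round(1).tolist())
loc=np.array([(82,82),(82,-82),(-82,-82),(-82,82)])/1000
def rim(p,l,z=.156):
    c,s=np.cos(p[2]),np.sin(p[2]);return np.column_stack([p[0]+c*l[:,0]-s*l[:,1],p[1]+s*l[:,0]+c*l[:,1],np.full(len(l),z)])
for nm,o in(("top",T),):
    f=lambda p:(np.array([px(nm,X) for X in rim(p,loc)])-o).ravel()
    r=least_squares(f,[.489,.001,-.33],loss="soft_l1");print(nm,r.x[:2].round(4),np.degrees(r.x[2]).round(2),r.fun.round(1))
    p=r.x
print("side pred",[px("side",X).round(1).tolist() for X in rim(p,loc)])
tl=np.array([(33,-66),(-33,-66),(-33,66),(33,66)])/1000
tp=sub("top",[(441.6,178),(463.6,189),(442,232),(420.2,220.6)]);print(tp.round(1).tolist())
f=lambda q:(np.array([px("top",X) for X in rim(q,tl[[3,0,1,2]] if 0 else tl,.088)])-tp).ravel()
for z0 in(.0,np.radians(-117),np.radians(63)):
    r=least_squares(f,[.53,-.3,z0],loss="soft_l1");print("tin",r.x[:2].round(4),np.degrees(r.x[2]).round(1),r.fun.round(1))
E
```

```text
[[306.1000061035156, 176.10000610351562], [366.8999938964844, 197.10000610351562], [344.6000061035156, 260.1000061035156], [285.6000061035156, 239.3000030517578]] [[312.0, 159.0], [247.10000610351562, 171.10000610351562], [337.0, 194.0], [268.0, 209.0]]
top [4.893e-01 2.000e-04] -17.99 [-1.  -0.2  1.  -0.   2.1  0.7 -2.5 -0.5]
side pred [[311.0, 155.2], [340.3, 192.1], [267.6, 212.5], [246.4, 170.7]]
[[441.79998779296875, 177.60000610351562], [463.5, 188.89999389648438], [442.1000061035156, 232.1999969482422], [419.70001220703125, 221.3000030517578]]
tin [ 0.531  -0.3017] 63.1 [-0.2 -0.7  0.8 -0.4 -0.   1.2 -0.5  0.2]
tin [ 0.607  -0.3032] -118.4 [ -0.3  26.5 -44.5   2.9   0.3 -83.6  45.  -60.7]
tin [ 0.531  -0.3017] 63.1 [-0.2 -0.7  0.8 -0.4 -0.   1.2 -0.5  0.2]
```

```bash
for i in 1 2; do :; done
R='python3 -m handwheel'
python3 -m handwheel '[{"wz":0.124,"grip":0.4},{"wz":0.124,"grip":0.4},{"wz":0.124,"grip":0.4},{"wz":0.124,"grip":0.4},{"wz":0.124,"grip":0.4}]' 60
python3 -m handwheel '[{"wz":0.124,"grip":0.4},{"wz":0.124,"grip":0.4},{"wz":0.124,"grip":0.4},{"wz":0.124,"grip":0.4},{"wz":0.124,"grip":0.4}]' 
python3 -m handwheel '[{"wz":0.124,"grip":0.4},{"wz":0.124,"grip":0.4}]'
python3 -c "
from h import *
plan([.465,-.014,.20],down(-18.8))"
```

```text
shift mm [-432.6 -478.6   49.6] rot [-1.000e-03  1.000e-03  1.492e+00] g [0.257  0.5966 0.2489]schema error: expected keys x, y, z, wx, wy, wz, grip
schema error: expected keys x, y, z, wx, wy, wz, grip
schema error: expected keys x, y, z, wx, wy, wz, grip
```

```bash
python3 -m handwheel '[{"x":0,"y":0,"z":0,"wx":0,"wy":0,"wz":0.124,"grip":0.4},{"x":0,"y":0,"z":0,"wx":0,"wy":0,"wz":0.124,"grip":0.4},{"x":0,"y":0,"z":0,"wx":0,"wy":0,"wz":0.124,"grip":0.4},{"x":0,"y":0,"z":0,"wx":0,"wy":0,"wz":0.124,"grip":0.4},{"x":0,"y":0,"z":0,"wx":0,"wy":0,"wz":0.124,"grip":0.4}]' 60
python3 -m handwheel '[{"x":0,"y":0,"z":0,"wx":0,"wy":0,"wz":0.124,"grip":0.4},{"x":0,"y":0,"z":0,"wx":0,"wy":0,"wz":0.124,"grip":0.4},{"x":0,"y":0,"z":0,"wx":0,"wy":0,"wz":0.124,"grip":0.4},{"x":0,"y":0,"z":0,"wx":0,"wy":0,"wz":0.124,"grip":0.4},{"x":0,"y":0,"z":0,"wx":0,"wy":0,"wz":0.124,"grip":0.4}]'
python3 -m handwheel '[{"x":0,"y":0,"z":0,"wx":0,"wy":0,"wz":0.124,"grip":0.4},{"x":0,"y":0,"z":0,"wx":0,"wy":0,"wz":0.124,"grip":0.4}]'
cat > fit.py <<'E'
from h import *
import cv2
from scipy.optimize import minimize
from scipy.ndimage import map_coordinates
def fit(names,rects,p0,skip=()):
    """rects: list of (halfx,halfy,z); maximise gradient magnitude along projected edges"""
    G={}
    for n in names:
        g=cv2.GaussianBlur(cv2.imread(f"pics/{n}0.png").astype(np.float32),(0,0),.8)
        G[n]=np.sqrt(sum(cv2.Sobel(g[:,:,k],5,1,0)**2+cv2.Sobel(g[:,:,k],5,0,1)**2 for k in range(3)))
        G[n]=np.minimum(G[n],np.percentile(G[n],98.5))
    t=np.linspace(-.95,.95,60)
    def cost(p):
        c,s=np.cos(p[2]/10),np.sin(p[2]/10);v=0
        for hx,hy,z in rects:
            L=np.vstack([np.column_stack([t*hx,0*t+e*hy]) for e in(1,-1)]+[np.column_stack([0*t+e*hx,t*hy]) for e in(1,-1)])
            X=np.column_stack([p[0]+c*L[:,0]-s*L[:,1],p[1]+s*L[:,0]+c*L[:,1],0*L[:,0]+z])
            for n in names:
                u=np.array([px(n,q) for q in X]);v-=map_coordinates(G[n],[u[:,1],u[:,0]],order=1).mean()
        return v
    p=np.array([p0[0],p0[1],np.radians(p0[2])*10])
    r=minimize(cost,p,method="Nelder-Mead",options=dict(initial_simplex=p+np.array([[0,0,0],[.006,0,0],[0,.006,0],[0,0,.5]]),xatol=1e-5))
    return r.x[:2].round(4),np.degrees(r.x[2]/10).round(2),r.fun.round(0)
if __name__=="__main__":
    cr=[(.082,.082,.156),(.07,.07,.156)]
    for a in(["top"],["side"],["top","side"]):print(a,fit(a,cr,(.4895,.0012,-18.6)))
    for a in(["top"],["side"]):print("tin",fit(a,[(.033,.066,.088)],(.531,-.3017,63.1)))
E
python3 fit.py
python3 -c "
from h import *
plan([.465,-.014,.20],down(-18.7))"
```

```text
time: 0.52
ee_pos: [0.2572, 0.5968, 0.4042]
ee_rot: [-180.0, 0.0, 120.8]
ft_force: [-0.7, -0.8, -0.2]
finger_gap: 0.598
finger_force: 0.0
time: 0.93
ee_pos: [0.2571, 0.5968, 0.4042]
ee_rot: [-180.0, 0.1, 85.3]
ft_force: [0.5, 0.2, -0.6]
finger_gap: 0.602
finger_force: 0.0
time: 1.1
ee_pos: [0.2571, 0.5969, 0.4042]
ee_rot: [180.0, 0.1, 71.1]
ft_force: [-0.3, -0.8, -0.1]
finger_gap: 0.599
finger_force: 0.0
shift mm [-510.4  394.7   49.7] rot [ 0.     0.001 -0.004] g [0.2571 0.5967 0.2492]Traceback (most recent call last):
  File "fit.py", line 26, in <module>
    for a in(["top"],["side"],["top","side"]):print(a,fit(a,cr,(.4895,.0012,-18.6)))
                                                      ~~~^^^^^^^^^^^^^^^^^^^^^^^^^^
  File "fit.py", line 22, in fit
    r=minimize(cost,p,method="Nelder-Mead",options=dict(initial_simplex=p+np.array([[0,0,0],[.006,0,0],[0,.006,0],[0,0,.5]]),xatol=1e-5))
    res = _minimize_neldermead(fun, x0, args, callback, bounds=bounds,
                               **options)
    fxr = func(xr)
    fx = function(np.copy(x), *(wrapper_args + args))
  File "fit.py", line 19, in cost
    u=np.array([px(n,q) for q in X]);v-=map_coordinates(G[n],[u[:,1],u[:,0]],order=1).mean()
                ~~^^^^^
  File "h.py", line 9, in px
    c=viewer.get_calibration(n);p=c["camera_matrix"]@(c["R"]@np.asarray(X)+c["t"]);return p[:2]/p[2]
ValueError: time passes only in moves, steps and waits
```

```bash
python3 -m handwheel '[{"x":-32,"y":24.7,"z":0,"wx":0,"wy":0,"wz":0,"grip":0.4},{"x":-32,"y":24.7,"z":0,"wx":0,"wy":0,"wz":0,"grip":0.4},{"x":-32,"y":24.7,"z":0,"wx":0,"wy":0,"wz":0,"grip":0.4},{"x":-32,"y":24.7,"z":0,"wx":0,"wy":0,"wz":0,"grip":0.4},{"x":-32,"y":24.7,"z":0,"wx":0,"wy":0,"wz":0,"grip":0.4}]'
python3 -m handwheel '[{"x":-32,"y":24.7,"z":0,"wx":0,"wy":0,"wz":0,"grip":0.4},{"x":-32,"y":24.7,"z":0,"wx":0,"wy":0,"wz":0,"grip":0.4},{"x":-32,"y":24.7,"z":0,"wx":0,"wy":0,"wz":0,"grip":0.4},{"x":-32,"y":24.7,"z":0,"wx":0,"wy":0,"wz":0,"grip":0.4},{"x":-32,"y":24.7,"z":0,"wx":0,"wy":0,"wz":0,"grip":0.4}]'
python3 -m handwheel '[{"x":-32,"y":24.7,"z":0,"wx":0,"wy":0,"wz":0,"grip":0.4},{"x":-32,"y":24.7,"z":0,"wx":0,"wy":0,"wz":0,"grip":0.4},{"x":-32,"y":24.7,"z":0,"wx":0,"wy":0,"wz":0,"grip":0.4},{"x":-32,"y":24.7,"z":0,"wx":0,"wy":0,"wz":0,"grip":0.4},{"x":-32,"y":24.7,"z":0,"wx":0,"wy":0,"wz":0,"grip":0.4}]'
python3 -m handwheel '[{"x":-30,"y":24,"z":0,"wx":0,"wy":0,"wz":0,"grip":0.4},{"x":0,"y":0,"z":0,"wx":0,"wy":0,"wz":0,"grip":0.4}]'
sed -i 's/^def w(n/CAL={n:viewer.get_calibration(n) for n in("side","top")}\ndef w(n/; s/c=viewer.get_calibration(n)/c=CAL[n]/' h.py
python3 fit.py
python3 -c "
from h import *
plan([.465,-.014,.13],down(-18.7))"
```

```text
time: 1.52
ee_pos: [0.3236, 0.404, 0.4042]
ee_rot: [-180.0, 0.0, 71.4]
ft_force: [1.1, 0.3, 0.4]
finger_gap: 0.595
finger_force: 0.0
time: 1.93
ee_pos: [0.3896, 0.2128, 0.4045]
ee_rot: [-180.0, -0.0, 71.4]
ft_force: [1.1, 0.3, 1.1]
finger_gap: 0.597
finger_force: 0.0
time: 2.35
ee_pos: [0.4555, 0.0217, 0.4047]
ee_rot: [-180.0, -0.0, 71.4]
ft_force: [1.3, 0.5, 1.0]
finger_gap: 0.602
finger_force: 0.0
time: 2.52
ee_pos: [0.4698, -0.0196, 0.4051]
ee_rot: [179.9, 0.0, 70.9]
ft_force: [-0.5, -0.4, 0.7]
finger_gap: 0.604
finger_force: 0.0
['top'] (array([0.4901, 0.0017]), np.float64(-18.55), np.float64(-386.0))
['side'] (array([ 0.4865, -0.0017]), np.float64(-18.68), np.float64(-378.0))
['top', 'side'] (array([0.4887, 0.001 ]), np.float64(-18.56), np.float64(-691.0))
tin (array([ 0.5308, -0.3024]), np.float64(63.68), np.float64(-182.0))
tin (array([ 0.5307, -0.2954]), np.float64(63.47), np.float64(-132.0))
shift mm [  3.8  -6.5 120.1] rot [ 0.002  0.001 -0.007] g [ 0.47   -0.0197  0.2501]
```

```bash
python3 -m handwheel '[{"x":5,"y":-5,"z":35,"wx":0,"wy":0,"wz":0,"grip":0.4},{"x":0,"y":0,"z":35,"wx":0,"wy":0,"wz":0,"grip":0.4},{"x":0,"y":0,"z":30,"wx":0,"wy":0,"wz":0,"grip":0.4},{"x":0,"y":0,"z":20,"wx":0,"wy":0,"wz":0,"grip":0.4},{"x":0,"y":0,"z":0,"wx":0,"wy":0,"wz":0,"grip":0.4}]'
python3 -m handwheel '[{"x":0,"y":0,"z":0,"wx":0,"wy":0,"wz":0,"grip":0.8},{"x":0,"y":0,"z":0,"wx":0,"wy":0,"wz":0,"grip":0.8},{"x":0,"y":0,"z":0,"wx":0,"wy":0,"wz":0,"grip":0.8},{"x":0,"y":0,"z":0,"wx":0,"wy":0,"wz":0,"grip":0.8}]' 50
python3 -c "
from h import *
import cv2
s,R,g=grasp();print(g,s['finger_force'],s['finger_gap'])
c=[.489,.0008];a=np.radians(18.6);d=g[:2]-c;print('local',np.cos(a)*d[0]-np.sin(a)*d[1],np.sin(a)*d[0]+np.cos(a)*d[1])
A=[cv2.resize(viewer.capture(n)[v:v+100,u:u+100,::-1],None,fx=4,fy=4,interpolation=2) for n,u,v in(('top',280,170),('side',245,140))]
cv2.imwrite('pics/g1.png',np.hstack(A))
print(px('top',[*g[:2],.136]),px('side',[*g[:2],.136]))"
```

```text
time: 2.93
ee_pos: [0.4655, -0.0056, 0.2829]
ee_rot: [-179.9, 0.1, 71.4]
ft_force: [0.6, 0.6, 0.5]
finger_gap: 0.602
finger_force: 0.0
time: 3.27
ee_pos: [0.4655, -0.0059, 0.2848]
ee_rot: [-180.0, -0.0, 71.4]
ft_force: [-0.0, -0.5, -1.4]
finger_gap: 0.313
finger_force: 49.4
[ 0.46548531 -0.00583419  0.1297836 ] 49.39727604389191 0.3127451337300579
local -0.020170443338953202 -0.013787902805763984
[328.04977113 227.86194272] [285.29667261 193.56808391]
```

View pics/g1.png

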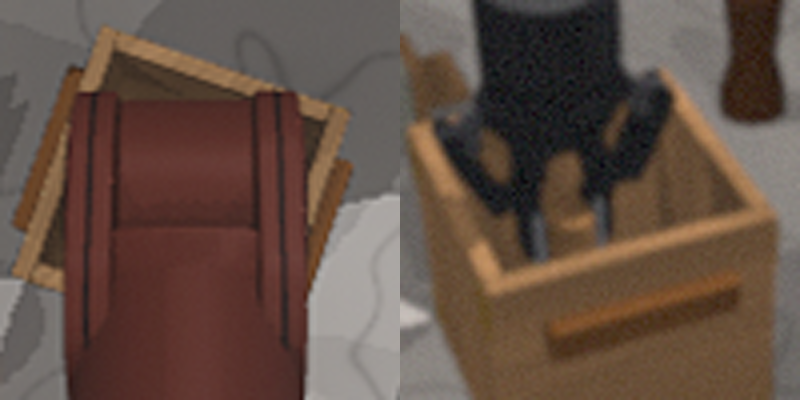

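The side crop shows both fingers on the cork, which sits toward the viewer at about (289,196), so the pads are off-centre in local −y. I measure the cork in the initial images before lifting.

```bash
python3 - <<'E'
from h import *
import cv2
b=cv2.imread("pics/side0.png");a=cv2.imread("pics/top0.png")
c=cv2.resize(b[180:220,265:315],None,fx=8,fy=8,interpolation=cv2.INTER_NEAREST)
d=cv2.resize(a[208:248,312:352],None,fx=8,fy=8,interpolation=cv2.INTER_NEAREST)
cv2.imwrite("pics/cork.png",np.hstack([c,d]))
# green body centroid at shoulder in top
h=cv2.cvtColor(a,cv2.COLOR_BGR2HSV);m=((h[...,0]>50)&(h[...,0]<85)&(h[...,1]>90)).astype(np.uint8);m[:200]=0
cs=max(cv2.findContours(m,0,1)[0],key=cv2.contourArea);print("green",cv2.minEnclosingCircle(cs),w("top",cv2.minEnclosingCircle(cs)[0],.10))
E
```

```text
green ((331.1627197265625, 228.53550720214844), 11.810474395751953) [ 0.46485873 -0.01366957  0.1       ]
```

View pics/cork.png

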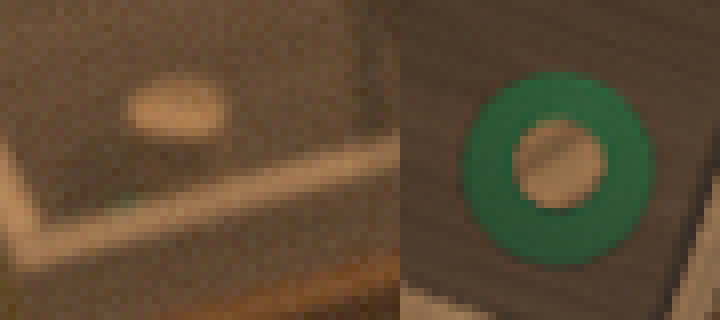

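The cork-top centre is at (286.7,192.7) in the side view and (331.3,228.1) in the top view. The bottle stands on the 10 mm floor, so its cork top is at z = 0.146, not 0.136. I recompute with that.

```bash
python3 - <<'E'
from h import *
print(w("side",(286.7,192.7),.146),w("top",(331.3,228.1),.146),w("top",(331.16,228.5),.085))
plan([.4645,-.0135,.13],down(-18.6))
E
```

```text
[ 0.46233774 -0.01606957  0.146     ] [ 0.464747   -0.01393412  0.146     ] [ 0.46533888 -0.01368092  0.085     ]
shift mm [-7.6  1.5 -0.2] rot [-0.    -0.     0.001] g [ 0.4655 -0.0058  0.1298]
```

```bash
python3 -m handwheel '[{"x":0,"y":0,"z":0,"wx":0,"wy":0,"wz":0,"grip":0.4},{"x":0,"y":0,"z":0,"wx":0,"wy":0,"wz":0,"grip":0.4},{"x":-8.7,"y":0.5,"z":-4,"wx":0,"wy":0,"wz":0,"grip":0.4},{"x":0,"y":0,"z":0,"wx":0,"wy":0,"wz":0,"grip":0.4},{"x":0,"y":0,"z":0,"wx":0,"wy":0,"wz":0,"grip":0.8}]' 
python3 -m handwheel '[{"x":0,"y":0,"z":0,"wx":0,"wy":0,"wz":0,"grip":0.8},{"x":0,"y":0,"z":0,"wx":0,"wy":0,"wz":0,"grip":0.8},{"x":0,"y":0,"z":-8,"wx":0,"wy":0,"wz":0,"grip":0.8},{"x":0,"y":0,"z":0,"wx":0,"wy":0,"wz":0,"grip":0.8},{"x":0,"y":0,"z":0,"wx":0,"wy":0,"wz":0,"grip":0.8}]' 60
python3 -c "
from h import *
s,R,g=grasp();print(g,s['ft_force'],s['finger_force'],s['finger_gap'])
d=g[:2]-[.4885,.0005];a=np.radians(18.6);print('local',np.cos(a)*d[0]-np.sin(a)*d[1],np.sin(a)*d[0]+np.cos(a)*d[1])"
```

```text
time: 3.78
ee_pos: [0.4634, -0.0149, 0.2891]
ee_rot: [180.0, -0.0, 71.4]
ft_force: [-0.4, -0.1, -0.1]
finger_gap: 0.472
finger_force: 0.0
time: 4.2
ee_pos: [0.4633, -0.0141, 0.2969]
ee_rot: [180.0, -0.0, 71.5]
ft_force: [0.7, -0.6, -4.6]
finger_gap: 0.313
finger_force: 59.7
[ 0.46331758 -0.0140515   0.14185263] [ 0.7144835  -0.64037048 -4.62498578] 59.6932715177536 0.312904092648242
local -0.019225762434238052 -0.021823623363746224
```

```bash
python3 -m handwheel '[{"x":-7,"y":-8.5,"z":0,"wx":0,"wy":0,"wz":0,"grip":0.8},{"x":-7,"y":-8,"z":0,"wx":0,"wy":0,"wz":0,"grip":0.8},{"x":0,"y":0,"z":0,"wx":0,"wy":0,"wz":0,"grip":0.8},{"x":0,"y":0,"z":3,"wx":0,"wy":0,"wz":0,"grip":0.8},{"x":0,"y":0,"z":3,"wx":0,"wy":0,"wz":0,"grip":0.8}]'
python3 -m handwheel '[{"x":0,"y":0,"z":1.5,"wx":0,"wy":0,"wz":0,"grip":0.8},{"x":0,"y":0,"z":0,"wx":0,"wy":0,"wz":0,"grip":0.8},{"x":0,"y":0,"z":0,"wx":0,"wy":0,"wz":0,"grip":0.8}]'
```

```text
time: 4.62
ee_pos: [0.4436, -0.0219, 0.2906]
ee_rot: [180.0, -0.0, 71.5]
ft_force: [-0.1, -0.3, -4.4]
finger_gap: 0.303
finger_force: 60.0
time: 4.87
ee_pos: [0.4436, -0.022, 0.2891]
ee_rot: [180.0, 0.0, 71.4]
ft_force: [0.1, 1.3, -2.0]
finger_gap: 0.314
finger_force: 60.4
```

```bash
python3 -m handwheel '[{"x":0,"y":0,"z":0.5,"wx":0,"wy":0,"wz":0,"grip":0.61},{"x":0,"y":0,"z":0,"wx":0,"wy":0,"wz":0,"grip":0.61},{"x":0,"y":0,"z":0,"wx":0,"wy":0,"wz":0,"grip":0.61},{"x":0,"y":0,"z":-10,"wx":0,"wy":0,"wz":0,"grip":0.61},{"x":0,"y":0,"z":-25,"wx":0,"wy":0,"wz":0,"grip":0.61}]'
python3 -m handwheel '[{"x":0,"y":0,"z":-40,"wx":0,"wy":0,"wz":0,"grip":0.4},{"x":0,"y":0,"z":-35,"wx":0,"wy":0,"wz":0.07,"grip":0.4},{"x":-28,"y":23,"z":0,"wx":0,"wy":0,"wz":0.068,"grip":0.4},{"x":-26,"y":25,"z":0,"wx":0,"wy":0,"wz":0,"grip":0.4},{"x":-26,"y":25,"z":0,"wx":0,"wy":0,"wz":0,"grip":0.4}]'
python3 -m handwheel '[{"x":-26,"y":25,"z":0,"wx":0,"wy":0,"wz":0,"grip":0.4},{"x":-26,"y":25,"z":0,"wx":0,"wy":0,"wz":0,"grip":0.4},{"x":-26,"y":25,"z":0,"wx":0,"wy":0,"wz":0,"grip":0.4},{"x":-26,"y":25,"z":0,"wx":0,"wy":0,"wz":0,"grip":0.4},{"x":0,"y":0,"z":0,"wx":0,"wy":0,"wz":0,"grip":0.4}]'
python3 -m handwheel '[{"x":0,"y":0,"z":0,"wx":0,"wy":0,"wz":0,"grip":0.4}]'
python3 -c "
from h import *
plan([.5295,-.300,.122],down(-26.5))
import cv2
for n in ('top','side'): cv2.imwrite('pics/%s1.png'%n,viewer.capture(n)[:,:,::-1])"
```

```text
time: 5.28
ee_pos: [0.4423, -0.0222, 0.3226]
ee_rot: [-179.8, 0.2, 71.4]
ft_force: [0.4, 0.2, 0.2]
finger_gap: 0.386
finger_force: 0.0
time: 5.7
ee_pos: [0.4755, -0.1273, 0.4006]
ee_rot: [179.9, -0.2, 63.6]
ft_force: [1.4, -0.6, -0.8]
finger_gap: 0.6
finger_force: 0.0
time: 6.12
ee_pos: [0.5173, -0.2711, 0.3987]
ee_rot: [180.0, 0.4, 63.0]
ft_force: [-2.2, -1.0, 0.4]
finger_gap: 0.601
finger_force: 0.0
time: 6.2
ee_pos: [0.5177, -0.2666, 0.3989]
ee_rot: [-180.0, 0.2, 63.2]
ft_force: [0.4, -0.1, -0.1]
finger_gap: 0.6
finger_force: 0.0
shift mm [-24.   25.7 121.9] rot [-0.001  0.003 -0.006] g [ 0.5173 -0.267   0.2439]
```

```bash
python3 -m handwheel '[{"x":-24,"y":26,"z":0,"wx":0,"wy":0,"wz":0,"grip":0.4},{"x":0,"y":0,"z":38,"wx":0,"wy":0,"wz":0,"grip":0.4},{"x":0,"y":0,"z":38,"wx":0,"wy":0,"wz":0,"grip":0.4},{"x":0,"y":0,"z":30,"wx":0,"wy":0,"wz":0,"grip":0.4},{"x":0,"y":0,"z":15,"wx":0,"wy":0,"wz":0,"grip":0.4}]'
python3 -m handwheel '[{"x":0,"y":0,"z":0,"wx":0,"wy":0,"wz":0,"grip":0.4},{"x":0,"y":0,"z":0,"wx":0,"wy":0,"wz":0,"grip":0.4}]'
python3 -c "
from h import *
plan([.5295,-.300,.122],down(-26.5))
import cv2
a=viewer.capture('side')[220:320,350:450,::-1]; cv2.imwrite('pics/tin.png',cv2.resize(a,None,fx=5,fy=5,interpolation=2))"
```

```text
time: 6.72
ee_pos: [0.531, -0.2933, 0.2749]
ee_rot: [-179.8, -0.1, 63.7]
ft_force: [-1.2, -0.1, -0.7]
finger_gap: 0.598
finger_force: 0.0
time: 6.88
ee_pos: [0.5317, -0.2954, 0.2789]
ee_rot: [180.0, -0.0, 63.6]
ft_force: [0.5, -1.0, 2.0]
finger_gap: 0.599
finger_force: 0.0
shift mm [-5.1  0.1  1.9] rot [ 0.    -0.001  0.002] g [ 0.5318 -0.2953  0.1239]
```

View pics/tin.png

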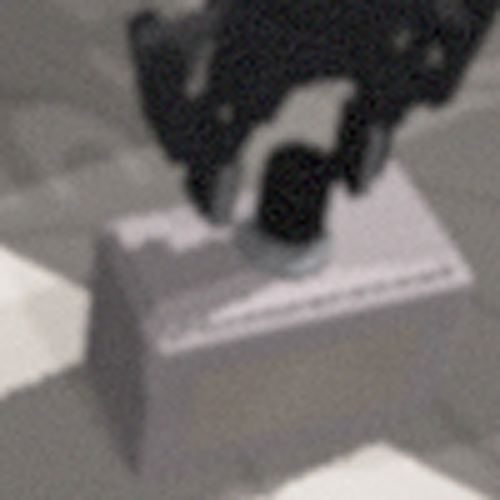

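The cap sits between the fingers, a few mm toward the camera, which agrees with the −5 mm in tool x. I correct and grip.

```bash
python3 -m handwheel '[{"x":-5,"y":0,"z":0.5,"wx":0,"wy":0,"wz":0,"grip":0.4},{"x":0,"y":0,"z":0,"wx":0,"wy":0,"wz":0,"grip":0.8},{"x":0,"y":0,"z":0,"wx":0,"wy":0,"wz":0,"grip":0.8},{"x":0,"y":0,"z":0,"wx":0,"wy":0,"wz":0,"grip":0.8},{"x":0,"y":0,"z":0,"wx":0,"wy":0,"wz":0,"grip":0.8}]' 80
python3 -c "
from h import *
s,R,g=grasp();print(g)"
python3 -m handwheel '[{"x":0,"y":0,"z":-20,"wx":0,"wy":0,"wz":0,"grip":0.8},{"x":0,"y":0,"z":-35,"wx":0,"wy":0,"wz":0,"grip":0.8},{"x":0,"y":0,"z":-40,"wx":0,"wy":0,"wz":0,"grip":0.8},{"x":0,"y":0,"z":-40,"wx":0,"wy":0,"wz":0,"grip":0.8},{"x":0,"y":0,"z":-40,"wx":0,"wy":0,"wz":0,"grip":0.8}]'
python3 -m handwheel '[{"x":0,"y":0,"z":-10,"wx":0,"wy":0,"wz":-0.07,"grip":0.8},{"x":0,"y":0,"z":0,"wx":0,"wy":0,"wz":-0.068,"grip":0.8},{"x":0,"y":0,"z":0,"wx":0,"wy":0,"wz":0,"grip":0.8}]'
python3 - <<'E'
from h import *
s,R,g=grasp()
a=np.radians(-18.6);C=np.array([.4885,.0005])
l=np.array([0,.0355]);t=C+[np.cos(a)*l[0]-np.sin(a)*l[1],np.sin(a)*l[0]+np.cos(a)*l[1]];print("target",t)
plan([*t,.31],down(-18.6))
E
```

```text
time: 7.35
ee_pos: [0.529, -0.3016, 0.2789]
ee_rot: [179.9, -0.0, 63.5]
ft_force: [-3.0, 0.4, 9.4]
finger_gap: 0.304
finger_force: 78.1
[ 0.52929543 -0.30173661  0.12388923]
time: 7.77
ee_pos: [0.5281, -0.3008, 0.4536]
ee_rot: [-179.9, -0.0, 63.5]
ft_force: [1.5, -0.5, -6.1]
finger_gap: 0.304
finger_force: 80.6
time: 8.02
ee_pos: [0.5285, -0.3011, 0.4629]
ee_rot: [180.0, -0.0, 71.6]
ft_force: [-0.0, 0.3, -5.9]
finger_gap: 0.304
finger_force: 80.7
target [0.49982306 0.03414578]
shift mm [ 309.1 -133.    -2. ] rot [ 0.001 -0.001  0.004] g [ 0.5286 -0.3011  0.3079]
```

```bash
python3 -m handwheel '[{"x":20,"y":-8.5,"z":0,"wx":0,"wy":0,"wz":0,"grip":0.8},{"x":34,"y":-14.6,"z":0,"wx":0,"wy":0,"wz":0,"grip":0.8},{"x":34,"y":-14.6,"z":0,"wx":0,"wy":0,"wz":0,"grip":0.8},{"x":34,"y":-14.6,"z":0,"wx":0,"wy":0,"wz":0,"grip":0.8},{"x":34,"y":-14.6,"z":0,"wx":0,"wy":0,"wz":0,"grip":0.8}]'
python3 -m handwheel '[{"x":34,"y":-14.6,"z":0,"wx":0,"wy":0,"wz":0,"grip":0.8},{"x":34,"y":-14.6,"z":0,"wx":0,"wy":0,"wz":0,"grip":0.8},{"x":34,"y":-14.6,"z":0,"wx":0,"wy":0,"wz":0,"grip":0.8},{"x":34,"y":-14.6,"z":0,"wx":0,"wy":0,"wz":0,"grip":0.8},{"x":17,"y":-7.7,"z":0,"wx":0,"wy":0,"wz":0,"grip":0.8}]'
python3 -m handwheel '[{"x":0,"y":0,"z":0,"wx":0,"wy":0,"wz":0,"grip":0.8},{"x":0,"y":0,"z":0,"wx":0,"wy":0,"wz":0,"grip":0.8},{"x":0,"y":0,"z":0,"wx":0,"wy":0,"wz":0,"grip":0.8}]'
python3 -c "
from h import *
plan([.4998,.0341,.31],down(-18.6))"
```

```text
time: 8.43
ee_pos: [0.5142, -0.1302, 0.4608]
ee_rot: [-179.9, 0.0, 71.3]
ft_force: [-0.3, 0.5, -6.3]
finger_gap: 0.305
finger_force: 80.8
time: 8.85
ee_pos: [0.4998, 0.0394, 0.4612]
ee_rot: [-179.8, -0.1, 71.6]
ft_force: [0.0, 1.0, -7.5]
finger_gap: 0.305
finger_force: 80.8
time: 9.1
ee_pos: [0.5009, 0.0335, 0.4615]
ee_rot: [-179.9, 0.1, 71.3]
ft_force: [-0.7, 0.0, -6.5]
finger_gap: 0.302
finger_force: 80.8
shift mm [ 0.2 -1.2 -3.5] rot [-0.001  0.001 -0.002] g [0.5006 0.0334 0.3065]
```

```bash
python3 -m handwheel '[{"x":0,"y":-1,"z":15,"wx":0,"wy":0,"wz":0,"grip":0.8},{"x":0,"y":0,"z":8,"wx":0,"wy":0,"wz":0,"grip":0.8},{"x":0,"y":0,"z":5,"wx":0,"wy":0,"wz":0,"grip":0.8},{"x":0,"y":0,"z":5,"wx":0,"wy":0,"wz":0,"grip":0.8},{"x":0,"y":0,"z":0,"wx":0,"wy":0,"wz":0,"grip":0.8}]'
python3 -m handwheel '[{"x":0,"y":0,"z":4,"wx":0,"wy":0,"wz":0,"grip":0.8},{"x":0,"y":0,"z":4,"wx":0,"wy":0,"wz":0,"grip":0.8},{"x":0,"y":0,"z":0,"wx":0,"wy":0,"wz":0,"grip":0.8}]'
python3 -c "
from h import *
import cv2
s,R,g=grasp();print(g,s['ft_force'],s['torque'])
cv2.imwrite('pics/tl.png',cv2.resize(np.hstack([viewer.capture('side')[100:230,220:360,::-1],viewer.capture('top')[160:290,265:405,::-1]]),None,fx=2.85,fy=2.85,interpolation=2))"
```

```text
time: 9.52
ee_pos: [0.4999, 0.0342, 0.4283]
ee_rot: [-179.9, 0.1, 71.4]
ft_force: [0.0, 0.3, -5.4]
finger_gap: 0.301
finger_force: 80.6
time: 9.77
ee_pos: [0.5, 0.0346, 0.4206]
ee_rot: [-180.0, 0.0, 71.4]
ft_force: [-0.7, 0.1, -7.1]
finger_gap: 0.301
finger_force: 80.6
[0.49993914 0.03456062 0.26564043] [-0.66821368  0.07784194 -7.11354047] [-0.00680217  0.05500007 -0.05081636]
```

View pics/tl.png

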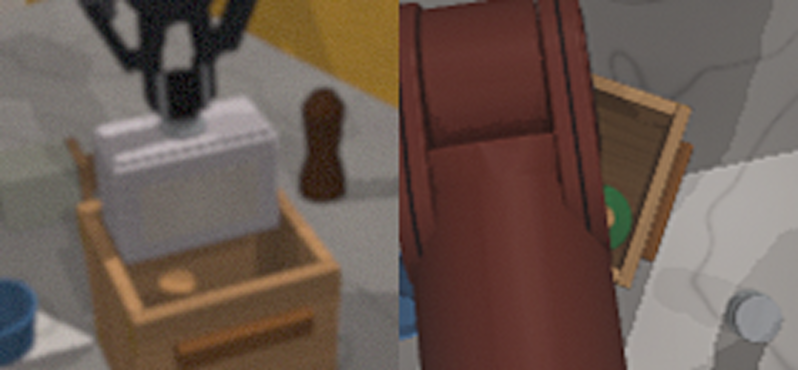

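The tin's foot is about 14 mm below the rim with no contact force. The cork is clear at about (283,199) in the side view. I keep lowering.

```bash
python3 -m handwheel '[{"x":0,"y":0,"z":10,"wx":0,"wy":0,"wz":0,"grip":0.8},{"x":0,"y":0,"z":10,"wx":0,"wy":0,"wz":0,"grip":0.8},{"x":0,"y":0,"z":10,"wx":0,"wy":0,"wz":0,"grip":0.8},{"x":0,"y":0,"z":10,"wx":0,"wy":0,"wz":0,"grip":0.8},{"x":0,"y":0,"z":10,"wx":0,"wy":0,"wz":0,"grip":0.8}]'
python3 -m handwheel '[{"x":0,"y":0,"z":10,"wx":0,"wy":0,"wz":0,"grip":0.8},{"x":0,"y":0,"z":10,"wx":0,"wy":0,"wz":0,"grip":0.8},{"x":0,"y":0,"z":10,"wx":0,"wy":0,"wz":0,"grip":0.8},{"x":0,"y":0,"z":10,"wx":0,"wy":0,"wz":0,"grip":0.8},{"x":0,"y":0,"z":10,"wx":0,"wy":0,"wz":0,"grip":0.8}]'
python3 -m handwheel '[{"x":0,"y":0,"z":10,"wx":0,"wy":0,"wz":0,"grip":0.8},{"x":0,"y":0,"z":10,"wx":0,"wy":0,"wz":0,"grip":0.8},{"x":0,"y":0,"z":5,"wx":0,"wy":0,"wz":0,"grip":0.8},{"x":0,"y":0,"z":0,"wx":0,"wy":0,"wz":0,"grip":0.8}]'
```

```text
time: 10.28
ee_pos: [0.4999, 0.0346, 0.3698]
ee_rot: [-180.0, 0.0, 71.4]
ft_force: [0.8, 0.2, -5.8]
finger_gap: 0.305
finger_force: 81.0
time: 10.7
ee_pos: [0.5002, 0.0346, 0.3202]
ee_rot: [180.0, 0.0, 71.4]
ft_force: [0.0, 0.4, -6.1]
finger_gap: 0.303
finger_force: 81.0
time: 11.03
ee_pos: [0.4997, 0.0346, 0.2949]
ee_rot: [-179.9, 0.1, 71.4]
ft_force: [-0.5, 0.5, -6.2]
finger_gap: 0.3
finger_force: 80.5
```

```bash
python3 -m handwheel '[{"x":0,"y":0,"z":3,"wx":0,"wy":0,"wz":0,"grip":0.8},{"x":0,"y":0,"z":2,"wx":0,"wy":0,"wz":0,"grip":0.8},{"x":0,"y":0,"z":1,"wx":0,"wy":0,"wz":0,"grip":0.8},{"x":0,"y":0,"z":0,"wx":0,"wy":0,"wz":0,"grip":0.8},{"x":0,"y":0,"z":0,"wx":0,"wy":0,"wz":0,"grip":0.8}]'
```

```text
time: 11.45
ee_pos: [0.5003, 0.0346, 0.2904]
ee_rot: [180.0, -0.0, 71.4]
ft_force: [0.5, 0.2, -6.6]
finger_gap: 0.305
finger_force: 80.6
```

```bash
python3 -m handwheel '[{"x":0,"y":0,"z":1,"wx":0,"wy":0,"wz":0,"grip":0.8},{"x":0,"y":0,"z":1,"wx":0,"wy":0,"wz":0,"grip":0.8},{"x":0,"y":0,"z":0,"wx":0,"wy":0,"wz":0,"grip":0.8}]'
python3 -m handwheel '[{"x":0,"y":0,"z":0.5,"wx":0,"wy":0,"wz":0,"grip":0.8},{"x":0,"y":0,"z":0,"wx":0,"wy":0,"wz":0,"grip":0.8}]'
python3 - <<'E'
from h import *
from scipy.optimize import least_squares
# jar pose from top-face corners seen in the top view
tp=np.array([(189.5,218.75),(210.5,227),(220,198.5),(198.5,191.75)])-.375
L=np.array([(-.064,.032),(-.064,-.032),(.02,-.032),(.02,.032)])
be=np.array([(209.25,177.5),(228.5,185)])-.375; LB=np.array([(.064,.03),(.064,-.03)])
def pts(p):
    c,s=np.cos(p[2]),np.sin(p[2])
    f=lambda l,z:[p[0]+c*l[0]-s*l[1],p[1]+s*l[0]+c*l[1],z]
    return [f(l,.064) for l in L]+[f(l,.039) for l in LB]
o=np.vstack([tp,be])
r=least_squares(lambda p:(np.array([px("top",X) for X in pts(p)])-o).ravel(),[.53,.32,-.32],loss="soft_l1",f_scale=.5)
print(r.x[:2],np.degrees(r.x[2]),r.fun.round(1))
# side: predict vs crop q reading: pixel=205+(u-400)/5.7,140+v/5.7
so=np.array([(483,143),(470,82),(635,121),(614,52)]);so=np.column_stack([205+(so[:,0]-400)/5.7,140+so[:,1]/5.7])-.4
print("side seen",so.round(1).tolist());print("side pred",np.array([px("side",X) for X in pts(r.x)]).round(1).tolist())
E
```

```text
time: 11.7
ee_pos: [0.5004, 0.0346, 0.2889]
ee_rot: [-180.0, -0.0, 71.4]
ft_force: [-4.8, 0.8, 4.0]
finger_gap: 0.306
finger_force: 82.3
time: 11.87
ee_pos: [0.5004, 0.0346, 0.2888]
ee_rot: [-180.0, -0.1, 71.4]
ft_force: [-8.4, 0.1, 13.2]
finger_gap: 0.305
finger_force: 83.5
[0.53373407 0.32076639] -18.23046829725893 [-1.3  1.6 -0.1  1.1  1.4  0.1  0.8 -0.8 -0.8 -0.2  0.1 -0.8]
side seen [[219.2, 164.7], [216.9, 154.0], [245.8, 160.8], [242.1, 148.7]]
side pred [[214.4, 152.7], [218.8, 163.5], [247.4, 157.0], [242.0, 146.7], [257.0, 151.0], [262.5, 160.5]]
```

```bash
python3 -m handwheel '[{"x":0,"y":0,"z":-0.5,"wx":0,"wy":0,"wz":0,"grip":0.58},{"x":0,"y":0,"z":0,"wx":0,"wy":0,"wz":0,"grip":0.58},{"x":0,"y":0,"z":0,"wx":0,"wy":0,"wz":0,"grip":0.58},{"x":0,"y":0,"z":-10,"wx":0,"wy":0,"wz":0,"grip":0.58},{"x":0,"y":0,"z":-30,"wx":0,"wy":0,"wz":0,"grip":0.58}]'
python3 -m handwheel '[{"x":0,"y":0,"z":-40,"wx":0,"wy":0,"wz":0,"grip":0.5},{"x":0,"y":0,"z":-40,"wx":0,"wy":0,"wz":0,"grip":0.5},{"x":35,"y":-1,"z":0,"wx":0,"wy":0,"wz":0,"grip":0.5},{"x":35,"y":-1,"z":0,"wx":0,"wy":0,"wz":0,"grip":0.5},{"x":35,"y":-1,"z":0,"wx":0,"wy":0,"wz":0,"grip":0.5}]'
python3 -m handwheel '[{"x":35,"y":-1,"z":0,"wx":0,"wy":0,"wz":0,"grip":0},{"x":35,"y":-1,"z":0,"wx":0,"wy":0,"wz":0,"grip":0},{"x":35,"y":-1,"z":0,"wx":0,"wy":0,"wz":0,"grip":0},{"x":35,"y":-0.5,"z":0,"wx":0,"wy":0,"wz":0,"grip":0},{"x":35,"y":0,"z":0,"wx":0,"wy":0,"wz":0,"grip":0}]'
python3 -m handwheel '[{"x":0,"y":0,"z":0,"wx":0,"wy":0,"wz":-0.121,"grip":0},{"x":0,"y":0,"z":0,"wx":0,"wy":0,"wz":-0.121,"grip":0},{"x":0,"y":0,"z":0,"wx":0,"wy":0,"wz":-0.121,"grip":0},{"x":0,"y":0,"z":0,"wx":0,"wy":0,"wz":-0.121,"grip":0},{"x":0,"y":0,"z":0,"wx":0,"wy":0,"wz":-0.121,"grip":0}]'
python3 -m handwheel '[{"x":0,"y":0,"z":0,"wx":0,"wy":0,"wz":-0.121,"grip":0},{"x":0,"y":0,"z":0,"wx":0,"wy":0,"wz":-0.121,"grip":0},{"x":0,"y":0,"z":0,"wx":0,"wy":0,"wz":-0.121,"grip":0},{"x":0,"y":0,"z":0,"wx":0,"wy":0,"wz":-0.121,"grip":0},{"x":0,"y":0,"z":0,"wx":0,"wy":0,"wz":-0.121,"grip":0}]'
python3 -m handwheel '[{"x":0,"y":0,"z":0,"wx":0,"wy":0,"wz":-0.121,"grip":0},{"x":0,"y":0,"z":0,"wx":0,"wy":0,"wz":-0.121,"grip":0},{"x":0,"y":0,"z":0,"wx":0,"wy":0,"wz":-0.121,"grip":0},{"x":0,"y":0,"z":0,"wx":0,"wy":0,"wz":0,"grip":0},{"x":0,"y":0,"z":0,"wx":0,"wy":0,"wz":0,"grip":0}]'
python3 -c "
from h import *
plan([.583,.302,.028],down(71.5));print(robot.state()['qpos'])"
```

```text
time: 12.28
ee_pos: [0.4989, 0.0348, 0.3263]
ee_rot: [-179.8, 0.3, 71.4]
ft_force: [0.1, 0.9, 0.7]
finger_gap: 0.417
finger_force: 0.0
time: 12.7
ee_pos: [0.5312, 0.136, 0.4105]
ee_rot: [179.9, -0.2, 71.4]
ft_force: [0.4, 0.4, 0.3]
finger_gap: 0.501
finger_force: 0.0
time: 13.12
ee_pos: [0.5833, 0.3041, 0.4089]
ee_rot: [180.0, -0.0, 71.5]
ft_force: [0.7, 0.3, 0.8]
finger_gap: 1.0
finger_force: 0.0
time: 13.53
ee_pos: [0.5832, 0.3022, 0.409]
ee_rot: [180.0, 0.0, 106.4]
ft_force: [0.9, 0.2, 0.2]
finger_gap: 0.998
finger_force: 0.0
time: 13.95
ee_pos: [0.5831, 0.3022, 0.4092]
ee_rot: [180.0, 0.0, 141.1]
ft_force: [0.0, 0.4, 0.1]
finger_gap: 1.002
finger_force: 0.0
time: 14.37
ee_pos: [0.5832, 0.302, 0.4089]
ee_rot: [180.0, 0.0, 161.3]
ft_force: [-0.3, -0.4, 0.0]
finger_gap: 0.998
finger_force: 0.0
shift mm [ 3.000e-01 -2.000e-01  2.259e+02] rot [ 0.     0.001 -0.003] g [0.5833 0.302  0.2539]
[-53.62718322  21.29608068  29.85251303  83.75809853 -10.6531488
  77.73370752  48.11886593]
```

```bash
python3 -m handwheel '[{"x":0,"y":0,"z":40,"wx":0,"wy":0,"wz":0,"grip":0},{"x":0,"y":0,"z":40,"wx":0,"wy":0,"wz":0,"grip":0},{"x":0,"y":0,"z":40,"wx":0,"wy":0,"wz":0,"grip":0},{"x":0,"y":0,"z":40,"wx":0,"wy":0,"wz":0,"grip":0},{"x":0,"y":0,"z":35,"wx":0,"wy":0,"wz":0,"grip":0}]'
python3 -m handwheel '[{"x":0,"y":0,"z":20,"wx":0,"wy":0,"wz":0,"grip":0},{"x":0,"y":0,"z":10,"wx":0,"wy":0,"wz":0,"grip":0},{"x":0,"y":0,"z":0,"wx":0,"wy":0,"wz":0,"grip":0}]'
python3 -m handwheel '[{"x":0,"y":0,"z":0,"wx":0,"wy":0,"wz":0,"grip":0.5},{"x":0,"y":0,"z":0,"wx":0,"wy":0,"wz":0,"grip":0.5},{"x":0,"y":0,"z":0,"wx":0,"wy":0,"wz":0,"grip":0.5},{"x":0,"y":0,"z":0,"wx":0,"wy":0,"wz":0,"grip":0.5}]' 100
python3 -c "
from h import *
s,R,g=grasp();print(g,s['torque'])"
```

```text
time: 14.78
ee_pos: [0.5826, 0.302, 0.2111]
ee_rot: [-180.0, -0.0, 161.3]
ft_force: [0.1, -0.9, 0.1]
finger_gap: 1.003
finger_force: 0.0
time: 15.03
ee_pos: [0.5824, 0.3019, 0.1811]
ee_rot: [-179.8, -0.1, 161.4]
ft_force: [0.6, -0.2, -0.3]
finger_gap: 1.0
finger_force: 0.0
time: 15.37
ee_pos: [0.5842, 0.3025, 0.186]
ee_rot: [179.8, 0.1, 161.5]
ft_force: [-0.1, 0.1, 5.3]
finger_gap: 0.681
finger_force: 105.2
[0.5847581  0.30282203 0.03101498] [-0.21885325  0.18511763 -0.0092257 ]
```

```bash
python3 -m handwheel '[{"x":0,"y":0,"z":-10,"wx":0,"wy":0,"wz":0,"grip":0.5},{"x":0,"y":0,"z":-20,"wx":0,"wy":0,"wz":0,"grip":0.5},{"x":0,"y":0,"z":-30,"wx":0,"wy":0,"wz":0,"grip":0.5},{"x":0,"y":0,"z":-25,"wx":0,"wy":0,"wz":0,"grip":0.5},{"x":0,"y":0,"z":-10,"wx":0,"wy":0,"wz":0,"grip":0.5}]' 110
python3 -m handwheel '[{"x":20,"y":5,"z":0,"wx":0,"wy":0,"wz":0,"grip":0.5},{"x":35,"y":9,"z":0,"wx":0,"wy":0,"wz":0,"grip":0.5},{"x":35,"y":9,"z":0,"wx":0,"wy":0,"wz":0,"grip":0.5},{"x":35,"y":9,"z":0,"wx":0,"wy":0,"wz":0,"grip":0.5},{"x":35,"y":9,"z":0,"wx":0,"wy":0,"wz":0,"grip":0.5}]'
python3 -m handwheel '[{"x":30,"y":7,"z":0,"wx":0,"wy":0,"wz":0.112,"grip":0.5},{"x":0,"y":0,"z":0,"wx":0,"wy":0,"wz":0.112,"grip":0.5},{"x":0,"y":0,"z":0,"wx":0,"wy":0,"wz":0.112,"grip":0.5},{"x":0,"y":0,"z":0,"wx":0,"wy":0,"wz":0.112,"grip":0.5},{"x":0,"y":0,"z":0,"wx":0,"wy":0,"wz":0.112,"grip":0.5}]'
python3 -c "
from h import *
s,R,g=grasp();print(s['qpos'],s['torque'])"
```

```text
time: 15.78
ee_pos: [0.5842, 0.3022, 0.2834]
ee_rot: [179.7, 0.2, 161.5]
ft_force: [1.2, 0.2, -3.2]
finger_gap: 0.676
finger_force: 118.4
time: 16.2
ee_pos: [0.4427, 0.392, 0.2783]
ee_rot: [-180.0, -0.0, 161.5]
ft_force: [0.8, 1.4, -3.1]
finger_gap: 0.675
finger_force: 118.4
time: 16.62
ee_pos: [0.4177, 0.4076, 0.2783]
ee_rot: [-180.0, -0.0, 129.2]
ft_force: [0.3, -0.3, -3.4]
finger_gap: 0.678
finger_force: 118.3
[-74.44518437  18.74151256  30.95560449 103.26514823 -10.89995026
  60.97412868  -0.33619658] [-0.22574946 -0.17758296  0.05294974]
```

```bash
python3 -m handwheel '[{"x":0,"y":0,"z":0,"wx":0,"wy":-0.12,"wz":0,"grip":0.5},{"x":0,"y":0,"z":0,"wx":0,"wy":-0.12,"wz":0,"grip":0.5},{"x":0,"y":0,"z":0,"wx":0,"wy":-0.12,"wz":0,"grip":0.5},{"x":0,"y":0,"z":0,"wx":0,"wy":-0.12,"wz":0,"grip":0.5},{"x":0,"y":0,"z":0,"wx":0,"wy":0,"wz":0,"grip":0.5}]'
python3 -c "
from h import *
s,R,g=grasp();print(s['qpos'],s['torque'],R.round(3).tolist(),g)"
python3 -m handwheel '[{"x":0,"y":0,"z":0,"wx":0,"wy":-0.12,"wz":0,"grip":0.5},{"x":0,"y":0,"z":0,"wx":0,"wy":-0.12,"wz":0,"grip":0.5},{"x":0,"y":0,"z":0,"wx":0,"wy":-0.12,"wz":0,"grip":0.5},{"x":0,"y":0,"z":0,"wx":0,"wy":-0.12,"wz":0,"grip":0.5},{"x":0,"y":0,"z":0,"wx":0,"wy":0,"wz":0,"grip":0.5}]'
python3 -c "
from h import *
s,R,g=grasp();print(s['qpos'],s['torque'],R.round(3).tolist(),g)"
```

```text
time: 17.03
ee_pos: [0.4162, 0.4093, 0.2773]
ee_rot: [-179.9, 27.9, 129.7]
ft_force: [-1.9, 1.2, -5.1]
finger_gap: 0.677
finger_force: 118.6
[-87.47293306  23.32018069  37.47293199 102.61457017  14.62929761
  65.32557722 -18.7964073 ] [ 0.61387511  0.57357676 -0.03954845] [[-0.565, 0.769, 0.298], [0.68, 0.639, -0.36], [-0.467, -0.001, -0.884]] [0.46233886 0.3534699  0.14029096]
time: 17.45
ee_pos: [0.4166, 0.4087, 0.2764]
ee_rot: [-179.6, 55.2, 129.9]
ft_force: [-1.2, 0.9, -5.2]
finger_gap: 0.676
finger_force: 118.7
[-96.45275331  32.33008499  43.3049906  102.43357044  32.49687049
  73.36093894 -30.18818663] [ 1.12261315  1.03159104 -0.05487072] [[-0.366, 0.771, 0.522], [0.438, 0.637, -0.634], [-0.821, -0.004, -0.571]] [0.49744474 0.31044156 0.18787097]
```

```bash
python3 -m handwheel '[{"x":0,"y":0,"z":0,"wx":0,"wy":-0.12,"wz":0,"grip":0.5},{"x":0,"y":0,"z":0,"wx":0,"wy":-0.12,"wz":0,"grip":0.5},{"x":0,"y":0,"z":0,"wx":0,"wy":-0.12,"wz":0,"grip":0.5},{"x":0,"y":0,"z":0,"wx":0,"wy":-0.12,"wz":0,"grip":0.5},{"x":0,"y":0,"z":0,"wx":0,"wy":-0.12,"wz":0,"grip":0.5}]'
python3 -m handwheel '[{"x":0,"y":0,"z":0,"wx":0,"wy":0,"wz":0,"grip":0.5},{"x":0,"y":0,"z":0,"wx":0,"wy":0,"wz":0,"grip":0.5},{"x":0,"y":0,"z":0,"wx":0,"wy":0,"wz":0,"grip":0.5}]'
python3 -c "
from h import *
s,R,g=grasp();print(s['qpos'],s['torque'],R.round(3).tolist(),g)"
```

```text
time: 17.87
ee_pos: [0.4184, 0.4074, 0.2778]
ee_rot: [-175.7, 89.1, 133.6]
ft_force: [-0.1, -1.0, -4.7]
finger_gap: 0.681
finger_force: 118.9
time: 18.12
ee_pos: [0.4186, 0.4072, 0.2783]
ee_rot: [-179.8, 88.9, 129.6]
ft_force: [-0.6, 0.4, -3.0]
finger_gap: 0.68
finger_force: 118.9
[-102.306484     47.22674945   49.54438907  102.8520796    48.54686587
   83.58396791  -38.11613869] [1.37311137 1.14170534 0.00952966] [[-0.012, 0.773, 0.634], [0.014, 0.634, -0.773], [-1.0, -0.0, -0.019]] [0.51693862 0.28738998 0.27538948]
```

```bash
python3 -m handwheel '[{"x":30,"y":0,"z":0,"wx":0,"wy":-0.018,"wz":0,"grip":0.5},{"x":30,"y":0,"z":0,"wx":0,"wy":0,"wz":0,"grip":0.5},{"x":30,"y":0,"z":0,"wx":0,"wy":0,"wz":0,"grip":0.5},{"x":30,"y":0,"z":0,"wx":0,"wy":0,"wz":0,"grip":0.5},{"x":20,"y":0,"z":0,"wx":0,"wy":0,"wz":0,"grip":0.5}]'
python3 -m handwheel '[{"x":0,"y":0,"z":0,"wx":0,"wy":0,"wz":0,"grip":0.5},{"x":0,"y":0,"z":0,"wx":0,"wy":0,"wz":0,"grip":0.5}]'
python3 -c "
from h import *
import cv2
s,R,g=grasp();print(s['qpos'],s['torque'],R.round(3).tolist(),g)
cv2.imwrite('pics/j1.png',np.vstack([cv2.resize(viewer.capture('side')[80:210,120:320,::-1],None,fx=2.4,fy=2.4,interpolation=2),cv2.resize(viewer.capture('top')[140:260,130:330,::-1],None,fx=2.4,fy=2.4,interpolation=2)]))"
```

```text
time: 18.53
ee_pos: [0.4183, 0.4074, 0.1361]
ee_rot: [-158.2, 89.9, 151.2]
ft_force: [-0.2, 0.1, -3.6]
finger_gap: 0.675
finger_force: 118.9
time: 18.7
ee_pos: [0.4188, 0.4075, 0.1388]
ee_rot: [0.4, 89.8, -50.2]
ft_force: [0.3, -0.1, -3.0]
finger_gap: 0.678
finger_force: 118.9
[-97.98241025  60.4555404   42.62365534 101.21014874  43.04214533
  79.38730787 -47.48798919] [1.39654454 1.0931361  0.0091134 ] [[0.002, 0.773, 0.635], [-0.003, 0.635, -0.773], [-1.0, 0.0, 0.004]] [0.51721023 0.2876963  0.13942333]
```

View pics/j1.png

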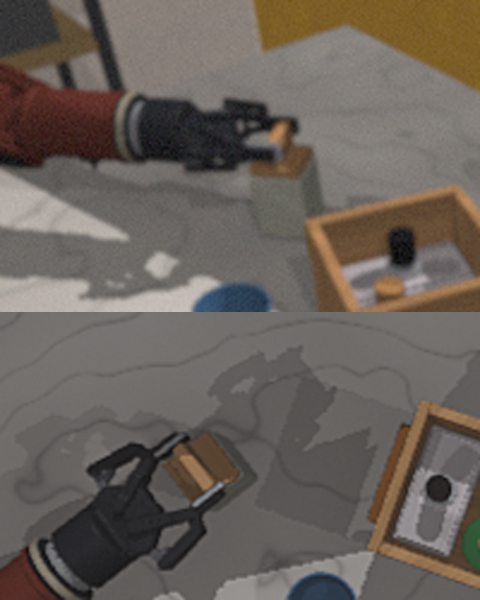

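The jar hangs upright: lid at about (287,150) in the crop, with the bar held at its ends. The tin and bottle stand correctly in the crate. I lower the jar to the counter.

```bash
python3 -m handwheel '[{"x":6,"y":0,"z":0,"wx":0,"wy":0,"wz":0,"grip":0.5},{"x":6,"y":0,"z":0,"wx":0,"wy":0,"wz":0,"grip":0.5},{"x":4,"y":0,"z":0,"wx":0,"wy":0,"wz":0,"grip":0.5},{"x":0,"y":0,"z":0,"wx":0,"wy":0,"wz":0,"grip":0.5},{"x":0,"y":0,"z":0,"wx":0,"wy":0,"wz":0,"grip":0.5}]'
python3 -m handwheel '[{"x":2,"y":0,"z":0,"wx":0,"wy":0,"wz":0,"grip":0.5},{"x":0,"y":0,"z":0,"wx":0,"wy":0,"wz":0,"grip":0.5}]'
python3 -m handwheel '[{"x":1.5,"y":0,"z":0,"wx":0,"wy":0,"wz":0,"grip":0.5},{"x":0,"y":0,"z":0,"wx":0,"wy":0,"wz":0,"grip":0.5}]'
```

```text
time: 19.22
ee_pos: [0.4184, 0.4073, 0.1221]
ee_rot: [-3.1, 89.6, -53.6]
ft_force: [0.5, -0.9, -3.8]
finger_gap: 0.675
finger_force: 118.8
time: 19.38
ee_pos: [0.4184, 0.4073, 0.12]
ee_rot: [-1.4, 89.6, -51.9]
ft_force: [1.5, -0.3, -4.0]
finger_gap: 0.676
finger_force: 118.8
time: 19.55
ee_pos: [0.4187, 0.4071, 0.1192]
ee_rot: [2.7, 89.5, -47.8]
ft_force: [0.2, -0.5, 1.1]
finger_gap: 0.68
finger_force: 118.9
```

```bash
python3 -m handwheel '[{"x":1,"y":0,"z":0,"wx":0,"wy":0,"wz":0,"grip":0.5},{"x":0,"y":0,"z":0,"wx":0,"wy":0,"wz":0,"grip":0.5}]'
python3 -c "
from h import *
s,R,g=grasp();print(s['qpos'],s['torque'],R.round(3).tolist(),g)"
python3 -m handwheel '[{"x":0,"y":0,"z":0,"wx":0,"wy":0,"wz":0,"grip":0.2},{"x":0,"y":0,"z":0,"wx":0,"wy":0,"wz":0,"grip":0},{"x":0,"y":0,"z":0,"wx":0,"wy":0,"wz":0,"grip":0},{"x":0,"y":0,"z":0,"wx":0,"wy":0,"wz":0,"grip":0}]'
python3 -m handwheel '[{"x":-5,"y":0,"z":0,"wx":0,"wy":0,"wz":0,"grip":0},{"x":-15,"y":0,"z":0,"wx":0,"wy":0,"wz":0,"grip":0},{"x":-35,"y":0,"z":0,"wx":0,"wy":0,"wz":0,"grip":0},{"x":-40,"y":0,"z":0,"wx":0,"wy":0,"wz":0,"grip":0},{"x":-40,"y":0,"z":0,"wx":0,"wy":0,"wz":0,"grip":0}]'
python3 -m handwheel '[{"x":-40,"y":0,"z":0,"wx":0,"wy":0,"wz":0,"grip":0},{"x":0,"y":0,"z":0,"wx":0,"wy":0.12,"wz":0,"grip":0},{"x":0,"y":0,"z":0,"wx":0,"wy":0.12,"wz":0,"grip":0},{"x":0,"y":0,"z":0,"wx":0,"wy":0.12,"wz":0,"grip":0},{"x":0,"y":0,"z":0,"wx":0,"wy":0.12,"wz":0,"grip":0}]'
python3 -m handwheel '[{"x":0,"y":0,"z":0,"wx":0,"wy":0.12,"wz":0,"grip":0},{"x":0,"y":0,"z":0,"wx":0,"wy":0.12,"wz":0,"grip":0},{"x":0,"y":0,"z":0,"wx":0,"wy":0.12,"wz":0,"grip":0},{"x":0,"y":0,"z":0,"wx":0,"wy":0.12,"wz":0,"grip":0},{"x":0,"y":0,"z":0,"wx":0,"wy":0.12,"wz":0,"grip":0}]'
python3 -m handwheel '[{"x":0,"y":0,"z":0,"wx":0,"wy":0.12,"wz":0,"grip":0},{"x":0,"y":0,"z":0,"wx":0,"wy":0.12,"wz":0,"grip":0},{"x":0,"y":0,"z":0,"wx":0,"wy":0.12,"wz":0,"grip":0},{"x":0,"y":0,"z":0,"wx":0,"wy":0.12,"wz":0,"grip":0},{"x":0,"y":0,"z":0,"wx":0,"wy":0,"wz":0,"grip":0}]'
python3 -c "
from h import *
import cv2
s,R,g=grasp();print(s['qpos'],R.round(3).tolist(),g)
cv2.imwrite('pics/j2t.png',viewer.capture('top')[:,:,::-1])
cv2.imwrite('pics/j2s.png',viewer.capture('side')[:,:,::-1])"
```

```text
time: 19.72
ee_pos: [0.419, 0.407, 0.1189]
ee_rot: [4.3, 89.4, -46.3]
ft_force: [-0.4, 0.2, 6.0]
finger_gap: 0.676
finger_force: 118.9
[-97.44464206  62.51258198  41.74395003 100.61960211  42.39093322
  79.00722218 -48.75386377] [-0.10421171  0.26439666  0.00120569] [[0.007, 0.772, 0.635], [-0.007, 0.635, -0.772], [-1.0, 0.001, 0.01]] [0.51739547 0.28725544 0.12043387]
time: 20.05
ee_pos: [0.4184, 0.4073, 0.1177]
ee_rot: [-0.0, 89.6, -50.6]
ft_force: [0.4, 1.0, -0.3]
finger_gap: 0.999
finger_force: 0.0
time: 20.47
ee_pos: [0.4179, 0.4074, 0.255]
ee_rot: [-5.4, 89.5, -56.0]
ft_force: [-0.3, 0.9, 0.6]
finger_gap: 1.002
finger_force: 0.0
time: 20.88
ee_pos: [0.4175, 0.4081, 0.2942]
ee_rot: [179.9, 62.5, 129.4]
ft_force: [-0.7, -0.3, -1.1]
finger_gap: 1.0
finger_force: 0.0
time: 21.3
ee_pos: [0.4178, 0.4076, 0.2943]
ee_rot: [179.9, 28.2, 129.4]
ft_force: [0.4, 0.1, -0.5]
finger_gap: 1.001
finger_force: 0.0
time: 21.72
ee_pos: [0.4196, 0.4055, 0.2945]
ee_rot: [179.9, 0.7, 129.2]
ft_force: [1.0, -0.6, 0.9]
finger_gap: 0.997
finger_force: 0.0
[-75.43697163  17.76197477  32.11972344 102.48933474  -9.7636992
  62.59991493  -0.840137  ] [[-0.632, 0.775, 0.009], [0.775, 0.632, -0.007], [-0.012, 0.002, -1.0]] [0.42104134 0.40431418 0.13955019]
```

```bash
python3 -m handwheel '[{"x":0,"y":0,"z":-35,"wx":0,"wy":0,"wz":0.121,"grip":0.4},{"x":0,"y":0,"z":-35,"wx":0,"wy":0,"wz":0.121,"grip":0.4},{"x":0,"y":0,"z":0,"wx":0,"wy":0,"wz":0.121,"grip":0.4},{"x":0,"y":0,"z":0,"wx":0,"wy":0,"wz":0.121,"grip":0.4},{"x":0,"y":0,"z":0,"wx":0,"wy":0,"wz":0.121,"grip":0.4}]'
python3 -m handwheel '[{"x":0,"y":0,"z":0,"wx":0,"wy":0,"wz":0.121,"grip":0.4},{"x":0,"y":0,"z":0,"wx":0,"wy":0,"wz":0.121,"grip":0.4},{"x":0,"y":0,"z":0,"wx":0,"wy":0,"wz":0.121,"grip":0.4},{"x":0,"y":0,"z":0,"wx":0,"wy":0,"wz":0.121,"grip":0.4},{"x":0,"y":0,"z":0,"wx":0,"wy":0,"wz":0.121,"grip":0.4}]'
python3 -m handwheel '[{"x":0,"y":0,"z":0,"wx":0,"wy":0,"wz":0.121,"grip":0.4},{"x":0,"y":0,"z":0,"wx":0,"wy":0,"wz":0.121,"grip":0.4},{"x":0,"y":0,"z":0,"wx":0,"wy":0,"wz":0.118,"grip":0.4},{"x":0,"y":0,"z":0,"wx":0,"wy":0,"wz":0,"grip":0.4},{"x":0,"y":0,"z":0,"wx":0,"wy":0,"wz":0,"grip":0.4}]'
python3 - <<'E'
from h import *
import cv2
plan([.5168,.288,.20],down(-50.6))
print(robot.state()["qpos"])
for n in("top","side"):
    b=cv2.imread(f"pics/j2{n[0]}.png");u,v=px(n,[.5168,.288,.11]).astype(int)
    h=cv2.cvtColor(b,cv2.COLOR_BGR2HSV)[v-25:v+25,u-25:u+25].astype(int)
    m=((h[...,0]>5)&(h[...,0]<20)&(h[...,1]>90)).astype(np.uint8)
    c=max(cv2.findContours(m,0,1)[0],key=cv2.contourArea)
    r=cv2.minAreaRect(c);p=np.array(r[0])+[u-25,v-25];print(n,p,r[1:],"at .096",w(n,p,.096),"at .128",w(n,p,.128),"pred",px(n,[.5168,.288,.096]))
E
```

```text
time: 22.23
ee_pos: [0.4162, 0.4098, 0.3632]
ee_rot: [179.2, 1.1, 94.6]
ft_force: [-0.4, -0.4, -0.6]
finger_gap: 0.599
finger_force: 0.0
time: 22.65
ee_pos: [0.416, 0.4097, 0.3625]
ee_rot: [178.8, 0.5, 59.9]
ft_force: [-0.7, -0.1, 0.4]
finger_gap: 0.598
finger_force: 0.0
time: 23.07
ee_pos: [0.4161, 0.4098, 0.3625]
ee_rot: [178.8, 0.1, 39.8]
ft_force: [-0.2, 0.2, -0.4]
finger_gap: 0.603
finger_force: 0.0
shift mm [ -0.7 157.9  10.9] rot [0.021 0.001 0.007] g [0.4181 0.4072 0.2075]
[-88.50225759  16.4506477   47.26842315  98.48948402 -11.43861122
  70.65508457 -88.74288219]
top [214.84000015 204.12000275] ((25.200002670288086, 22.400001525878906), 53.13010025024414) at .096 [0.52401966 0.29146563 0.096     ] at .128 [0.52149848 0.28275593 0.128     ] pred [216.03650209 206.89169176]
side [239.28238297 150.3730545 ] ((18.2833194732666, 23.825899124145508), 30.25643539428711) at .096 [0.52019732 0.2837342  0.096     ] at .128 [0.4951996  0.23528032 0.128     ] pred [237.45370753 150.21587322]
```

```bash
python3 -m handwheel '[{"x":0,"y":38,"z":0,"wx":0.021,"wy":0,"wz":0.007,"grip":0.4},{"x":0,"y":40,"z":0,"wx":0,"wy":0,"wz":0,"grip":0.4},{"x":0,"y":40,"z":0,"wx":0,"wy":0,"wz":0,"grip":0.4},{"x":0,"y":40,"z":0,"wx":0,"wy":0,"wz":0,"grip":0.4},{"x":0,"y":0,"z":0,"wx":0,"wy":0,"wz":0,"grip":0.4}]'
python3 -m handwheel '[{"x":0,"y":0,"z":0,"wx":0,"wy":0,"wz":0,"grip":0.4},{"x":0,"y":0,"z":0,"wx":0,"wy":0,"wz":0,"grip":0.4}]'
python3 -c "
from h import *
plan([.5168,.288,.121],down(-50.6))"
```

```text
time: 23.48
ee_pos: [0.5211, 0.2786, 0.3638]
ee_rot: [179.9, -0.0, 38.8]
ft_force: [-0.0, -0.6, 0.8]
finger_gap: 0.599
finger_force: 0.0
time: 23.65
ee_pos: [0.5165, 0.2872, 0.3629]
ee_rot: [-179.9, 0.0, 39.3]
ft_force: [-0.1, 0.3, -0.7]
finger_gap: 0.599
finger_force: 0.0
shift mm [ 0.8 -0.2 86.9] rot [-0.002  0.001 -0.002] g [0.5162 0.2874 0.2079]
```

```bash
python3 -m handwheel '[{"x":0.6,"y":0,"z":35,"wx":0,"wy":0,"wz":0,"grip":0.4},{"x":0,"y":0,"z":30,"wx":0,"wy":0,"wz":0,"grip":0.4},{"x":0,"y":0,"z":15,"wx":0,"wy":0,"wz":0,"grip":0.4},{"x":0,"y":0,"z":6,"wx":0,"wy":0,"wz":0,"grip":0.4},{"x":0,"y":0,"z":0,"wx":0,"wy":0,"wz":0,"grip":0.4}]'
python3 -m handwheel '[{"x":0,"y":0,"z":0,"wx":0,"wy":0,"wz":0,"grip":1},{"x":0,"y":0,"z":0,"wx":0,"wy":0,"wz":0,"grip":1},{"x":0,"y":0,"z":0,"wx":0,"wy":0,"wz":0,"grip":1},{"x":0,"y":0,"z":0,"wx":0,"wy":0,"wz":0,"grip":1},{"x":0,"y":0,"z":0,"wx":0,"wy":0,"wz":0,"grip":1}]' 80
python3 -c "
from h import *
s,R,g=grasp();print(g,s['torque'])"
python3 -m handwheel '[{"x":0,"y":0,"z":-20,"wx":0,"wy":0,"wz":0,"grip":1},{"x":0,"y":0,"z":-30,"wx":0,"wy":0,"wz":0,"grip":1},{"x":0,"y":0,"z":-40,"wx":0,"wy":0,"wz":0,"grip":1},{"x":0,"y":0,"z":-40,"wx":0,"wy":0,"wz":0,"grip":1},{"x":0,"y":0,"z":-40,"wx":0,"wy":0,"wz":0,"grip":1}]'
python3 -m handwheel '[{"x":0,"y":0,"z":-15,"wx":0,"wy":0,"wz":-0.112,"grip":1},{"x":0,"y":0,"z":0,"wx":0,"wy":0,"wz":-0.112,"grip":1},{"x":0,"y":0,"z":0,"wx":0,"wy":0,"wz":-0.112,"grip":1},{"x":0,"y":0,"z":0,"wx":0,"wy":0,"wz":-0.112,"grip":1},{"x":0,"y":0,"z":0,"wx":0,"wy":0,"wz":-0.11,"grip":1}]'
python3 -m handwheel '[{"x":0,"y":0,"z":0,"wx":0,"wy":0,"wz":0,"grip":1},{"x":0,"y":0,"z":0,"wx":0,"wy":0,"wz":0,"grip":1}]'
python3 - <<'E'
from h import *
a=np.radians(-18.6);C=np.array([.4885,.0005])
l=np.array([.0355,-.0365]);t=C+[np.cos(a)*l[0]-np.sin(a)*l[1],np.sin(a)*l[0]+np.cos(a)*l[1]];print("target",t)
plan([*t,.31],down(-18.6));print(robot.state()['torque'])
E
```

```text
time: 24.07
ee_pos: [0.5158, 0.2887, 0.2757]
ee_rot: [-179.8, 0.2, 39.3]
ft_force: [-0.4, -1.0, 0.7]
finger_gap: 0.603
finger_force: 0.0
time: 24.48
ee_pos: [0.5176, 0.2877, 0.2786]
ee_rot: [-179.8, -0.2, 39.1]
ft_force: [0.1, -0.1, 6.5]
finger_gap: 0.145
finger_force: 79.4
[0.51763481 0.28838216 0.12355915] [0.02098907 0.0816906  0.00800509]
time: 24.9
ee_pos: [0.517, 0.2864, 0.4487]
ee_rot: [-179.8, 0.0, 39.1]
ft_force: [0.9, 0.2, -4.2]
finger_gap: 0.147
finger_force: 78.7
time: 25.32
ee_pos: [0.5172, 0.2867, 0.462]
ee_rot: [-179.8, -0.1, 71.4]
ft_force: [0.5, -0.8, -4.2]
finger_gap: 0.15
finger_force: 78.7
time: 25.48
ee_pos: [0.5173, 0.2867, 0.4619]
ee_rot: [-179.8, -0.1, 70.9]
ft_force: [0.9, 0.4, -4.3]
finger_gap: 0.141
finger_force: 78.7
target [ 0.51050376 -0.0454166 ]
shift mm [-316.   102.3   -3.8] rot [-0.003 -0.001 -0.009] g [0.517  0.287  0.3069]
[-0.06630479 -0.01210966 -0.00055722]
```

```bash
python3 - <<'E'
from h import *
import cv2
im=viewer.capture("top")[:,:,::-1];cv2.imwrite("pics/c3.png",im)
hs=cv2.cvtColor(np.ascontiguousarray(im),cv2.COLOR_BGR2HSV).astype(int)
a=np.radians(18.6)
def loc(X,C=(.4901,.0017)):
    d=X[:2]-C;return np.round([1000*(np.cos(a)*d[0]-np.sin(a)*d[1]),1000*(np.sin(a)*d[0]+np.cos(a)*d[1])],1)
Y,Xx=np.mgrid[0:400,0:640];roi=(Xx>285)&(Xx<367)&(Y>178)&(Y<260)
def big(m,z,n):
    c=max(cv2.findContours((m&roi).astype(np.uint8),0,1)[0],key=cv2.contourArea);r=cv2.minAreaRect(c);e,rad=cv2.minEnclosingCircle(c)
    print(n,np.round(r,1) if 0 else r,rad,"local rect",loc(w("top",r[0],z)),"circ",loc(w("top",e,z)))
big(hs[...,2]<45,.146,"cap");big((hs[...,0]>50)&(hs[...,0]<85)&(hs[...,1]>90),.105,"green")
big((hs[...,1]<45)&(hs[...,2]>70),.100,"tin")
E
```

```text
cap ((312.5, 213.0), (9.192387580871582, 9.192388534545898), 45.0) 5.02503776550293 local rect [ 0.7 33.5] circ [ 0.7 33.5]
green ((334.0, 236.0), (22.0, 22.0), 90.0) 11.720853805541992 local rect [-34.7 -35.8] circ [-35.  -36.6]
tin ((313.0294189453125, 214.11764526367188), (25.965166091918945, 50.652259826660156), 19.653823852539062) 27.586328506469727 local rect [ 0.4 34. ] circ [ 0.7 34.2]
```

```bash
python3 -m handwheel '[{"x":-20,"y":6.5,"z":0,"wx":0,"wy":0,"wz":-0.008,"grip":1},{"x":-34,"y":11,"z":0,"wx":0,"wy":0,"wz":0,"grip":1},{"x":-34,"y":11,"z":0,"wx":0,"wy":0,"wz":0,"grip":1},{"x":-34,"y":11,"z":0,"wx":0,"wy":0,"wz":0,"grip":1},{"x":-34,"y":11,"z":0,"wx":0,"wy":0,"wz":0,"grip":1}]'
python3 -m handwheel '[{"x":-34,"y":11,"z":0,"wx":0,"wy":0,"wz":0,"grip":1},{"x":-34,"y":11,"z":0,"wx":0,"wy":0,"wz":0,"grip":1},{"x":-34,"y":11,"z":0,"wx":0,"wy":0,"wz":0,"grip":1},{"x":-34,"y":11,"z":0,"wx":0,"wy":0,"wz":0,"grip":1},{"x":-22,"y":7,"z":0,"wx":0,"wy":0,"wz":0,"grip":1}]'
python3 -m handwheel '[{"x":0,"y":0,"z":0,"wx":0,"wy":0,"wz":0,"grip":1},{"x":0,"y":0,"z":0,"wx":0,"wy":0,"wz":0,"grip":1},{"x":0,"y":0,"z":0,"wx":0,"wy":0,"wz":0,"grip":1}]'
python3 -c "
from h import *
plan([.5105,-.0454,.31],down(-18.6))"
```

```text
time: 25.95
ee_pos: [0.5155, 0.1212, 0.4615]
ee_rot: [-179.8, -0.1, 71.4]
ft_force: [1.0, -0.0, -2.8]
finger_gap: 0.144
finger_force: 78.7
time: 26.37
ee_pos: [0.5134, -0.0475, 0.4614]
ee_rot: [-179.9, -0.1, 71.1]
ft_force: [-0.1, -0.6, -3.8]
finger_gap: 0.146
finger_force: 78.8
time: 26.62
ee_pos: [0.5141, -0.0424, 0.4612]
ee_rot: [-179.8, -0.1, 71.5]
ft_force: [-0.4, 0.6, -3.9]
finger_gap: 0.145
finger_force: 78.8
shift mm [-4.  -2.5 -3.8] rot [-0.003 -0.002  0.001] g [ 0.5138 -0.0419  0.3062]
```

```bash
python3 -m handwheel '[{"x":-2,"y":-3,"z":8,"wx":0,"wy":0,"wz":0,"grip":1},{"x":0,"y":0,"z":6,"wx":0,"wy":0,"wz":0,"grip":1},{"x":0,"y":0,"z":0,"wx":0,"wy":0,"wz":0,"grip":1},{"x":0,"y":0,"z":0,"wx":0,"wy":0,"wz":0,"grip":1}]'
python3 -c "
from h import *
import cv2
plan([.5105,-.0454,.31],down(-18.6))
cv2.imwrite('pics/jl.png',cv2.resize(viewer.capture('side')[100:230,220:360,::-1],None,fx=4,fy=4,interpolation=2))"
```

```text
time: 26.95
ee_pos: [0.5105, -0.0433, 0.4466]
ee_rot: [-179.8, -0.1, 71.6]
ft_force: [-0.2, 0.2, -3.1]
finger_gap: 0.147
finger_force: 78.7
shift mm [ -2.    0.7 -18.4] rot [-0.004 -0.001  0.003] g [ 0.51   -0.0429  0.2916]
```

View pics/jl.png

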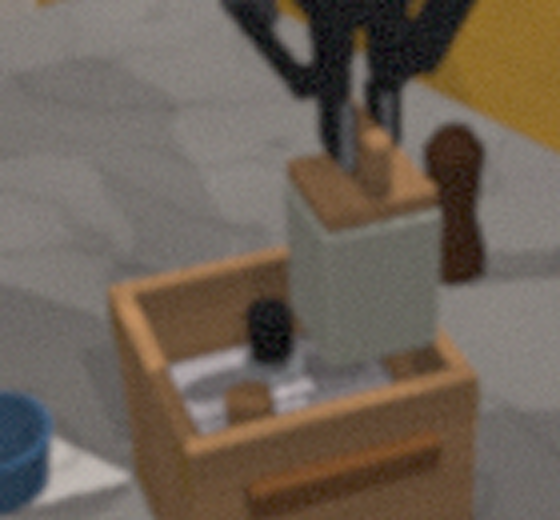

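The jar is square over its slot, with the cap at about (288,182) and the cork at (282,200). I lower it in stages and watch the force.

```bash
python3 -m handwheel '[{"x":0,"y":0,"z":8,"wx":0,"wy":0,"wz":0,"grip":1},{"x":0,"y":0,"z":8,"wx":0,"wy":0,"wz":0,"grip":1},{"x":0,"y":0,"z":8,"wx":0,"wy":0,"wz":0,"grip":1},{"x":0,"y":0,"z":8,"wx":0,"wy":0,"wz":0,"grip":1},{"x":0,"y":0,"z":8,"wx":0,"wy":0,"wz":0,"grip":1}]'
python3 -m handwheel '[{"x":0,"y":0,"z":8,"wx":0,"wy":0,"wz":0,"grip":1},{"x":0,"y":0,"z":8,"wx":0,"wy":0,"wz":0,"grip":1},{"x":0,"y":0,"z":4,"wx":0,"wy":0,"wz":0,"grip":1},{"x":0,"y":0,"z":0,"wx":0,"wy":0,"wz":0,"grip":1}]'
python3 -c "
from h import *
plan([.5105,-.0454,.1335],down(-18.6));print(robot.state()['torque'])"
```

```text
time: 27.42
ee_pos: [0.5104, -0.0438, 0.4062]
ee_rot: [-179.8, -0.1, 71.5]
ft_force: [1.3, -0.5, -3.3]
finger_gap: 0.146
finger_force: 78.8
time: 27.75
ee_pos: [0.5102, -0.0437, 0.3862]
ee_rot: [-179.8, -0.0, 71.5]
ft_force: [-0.5, -0.9, -3.9]
finger_gap: 0.146
finger_force: 78.7
shift mm [-1.6  1.1 97.7] rot [-0.004 -0.001  0.002] g [ 0.5097 -0.0434  0.2312]
[-0.01865267  0.00882527 -0.02497225]
```

Jar foot is now at about 0.108, just above the tin's and bottle's tops. I continue slowly.

```bash
python3 -m handwheel '[{"x":0,"y":0,"z":5,"wx":0,"wy":0,"wz":0,"grip":1},{"x":0,"y":0,"z":5,"wx":0,"wy":0,"wz":0,"grip":1},{"x":0,"y":0,"z":5,"wx":0,"wy":0,"wz":0,"grip":1},{"x":0,"y":0,"z":5,"wx":0,"wy":0,"wz":0,"grip":1},{"x":0,"y":0,"z":0,"wx":0,"wy":0,"wz":0,"grip":1}]'
python3 -m handwheel '[{"x":0,"y":0,"z":5,"wx":0,"wy":0,"wz":0,"grip":1},{"x":0,"y":0,"z":5,"wx":0,"wy":0,"wz":0,"grip":1},{"x":0,"y":0,"z":0,"wx":0,"wy":0,"wz":0,"grip":1}]'
```

```text
time: 28.17
ee_pos: [0.5102, -0.0436, 0.3662]
ee_rot: [-179.8, -0.1, 71.6]
ft_force: [0.1, -0.2, -4.0]
finger_gap: 0.145
finger_force: 78.7
time: 28.42
ee_pos: [0.5102, -0.0436, 0.3563]
ee_rot: [-179.8, -0.1, 71.6]
ft_force: [-0.2, -0.3, -3.7]
finger_gap: 0.148
finger_force: 78.7
```

```bash
python3 -m handwheel '[{"x":0,"y":0,"z":6,"wx":0,"wy":0,"wz":0,"grip":1},{"x":0,"y":0,"z":6,"wx":0,"wy":0,"wz":0,"grip":1},{"x":0,"y":0,"z":6,"wx":0,"wy":0,"wz":0,"grip":1},{"x":0,"y":0,"z":6,"wx":0,"wy":0,"wz":0,"grip":1},{"x":0,"y":0,"z":6,"wx":0,"wy":0,"wz":0,"grip":1}]'
python3 -m handwheel '[{"x":0,"y":0,"z":6,"wx":0,"wy":0,"wz":0,"grip":1},{"x":0,"y":0,"z":6,"wx":0,"wy":0,"wz":0,"grip":1},{"x":0,"y":0,"z":6,"wx":0,"wy":0,"wz":0,"grip":1},{"x":0,"y":0,"z":6,"wx":0,"wy":0,"wz":0,"grip":1},{"x":0,"y":0,"z":4,"wx":0,"wy":0,"wz":0,"grip":1}]'
python3 -m handwheel '[{"x":0,"y":0,"z":3,"wx":0,"wy":0,"wz":0,"grip":1},{"x":0,"y":0,"z":2,"wx":0,"wy":0,"wz":0,"grip":1},{"x":0,"y":0,"z":0,"wx":0,"wy":0,"wz":0,"grip":1}]'
```

```text
time: 28.83
ee_pos: [0.5104, -0.0436, 0.3265]
ee_rot: [-179.8, -0.1, 71.6]
ft_force: [-0.2, 0.3, -3.9]
finger_gap: 0.148
finger_force: 78.8
time: 29.25
ee_pos: [0.5102, -0.0435, 0.2984]
ee_rot: [-179.8, -0.1, 71.5]
ft_force: [-1.5, 1.2, -4.1]
finger_gap: 0.142
finger_force: 78.8
time: 29.5
ee_pos: [0.5103, -0.0436, 0.294]
ee_rot: [-179.8, -0.1, 71.5]
ft_force: [-0.2, -0.8, -4.2]
finger_gap: 0.145
finger_force: 78.8
```

```bash
python3 -m handwheel '[{"x":0,"y":0,"z":2,"wx":0,"wy":0,"wz":0,"grip":1},{"x":0,"y":0,"z":2,"wx":0,"wy":0,"wz":0,"grip":1},{"x":0,"y":0,"z":0,"wx":0,"wy":0,"wz":0,"grip":1}]'
python3 -m handwheel '[{"x":0,"y":0,"z":1,"wx":0,"wy":0,"wz":0,"grip":1},{"x":0,"y":0,"z":0,"wx":0,"wy":0,"wz":0,"grip":1}]'
python3 -m handwheel '[{"x":0,"y":0,"z":0.5,"wx":0,"wy":0,"wz":0,"grip":1},{"x":0,"y":0,"z":0,"wx":0,"wy":0,"wz":0,"grip":1}]'
```

```text
time: 29.75
ee_pos: [0.5103, -0.0435, 0.2901]
ee_rot: [-179.8, -0.1, 71.6]
ft_force: [0.4, -1.0, -4.1]
finger_gap: 0.145
finger_force: 78.8
time: 29.92
ee_pos: [0.5103, -0.0435, 0.2892]
ee_rot: [-179.9, -0.1, 71.6]
ft_force: [0.1, 0.2, -4.3]
finger_gap: 0.143
finger_force: 78.8
time: 30.08
ee_pos: [0.5104, -0.0435, 0.2888]
ee_rot: [-179.9, -0.1, 71.6]
ft_force: [0.5, -0.5, -4.3]
finger_gap: 0.141
finger_force: 78.8
```

```bash
python3 -m handwheel '[{"x":0,"y":0,"z":0.6,"wx":0,"wy":0,"wz":0,"grip":1},{"x":0,"y":0,"z":0,"wx":0,"wy":0,"wz":0,"grip":1}]'
python3 -m handwheel '[{"x":0,"y":0,"z":0.6,"wx":0,"wy":0,"wz":0,"grip":1},{"x":0,"y":0,"z":0,"wx":0,"wy":0,"wz":0,"grip":1}]'
```

```text
time: 30.25
ee_pos: [0.5105, -0.0437, 0.2886]
ee_rot: [-179.9, -0.1, 71.5]
ft_force: [-2.0, -0.2, 3.3]
finger_gap: 0.149
finger_force: 79.6
time: 30.42
ee_pos: [0.5107, -0.0438, 0.2886]
ee_rot: [-179.9, -0.1, 71.5]
ft_force: [-6.0, 0.9, 12.4]
finger_gap: 0.146
finger_force: 81.0
```

```bash
python3 -m handwheel '[{"x":0,"y":0,"z":-0.6,"wx":0,"wy":0,"wz":0,"grip":0.68},{"x":0,"y":0,"z":0,"wx":0,"wy":0,"wz":0,"grip":0.68},{"x":0,"y":0,"z":0,"wx":0,"wy":0,"wz":0,"grip":0.68},{"x":0,"y":0,"z":-8,"wx":0,"wy":0,"wz":0,"grip":0.68},{"x":0,"y":0,"z":-25,"wx":0,"wy":0,"wz":0,"grip":0.68}]'
python3 -m handwheel '[{"x":0,"y":0,"z":-40,"wx":0,"wy":0,"wz":0,"grip":0.68},{"x":0,"y":0,"z":-40,"wx":0,"wy":0,"wz":0,"grip":0.68},{"x":0,"y":0,"z":-40,"wx":0,"wy":0,"wz":0,"grip":0.68},{"x":40,"y":0,"z":-10,"wx":0,"wy":0,"wz":0,"grip":0.68},{"x":40,"y":0,"z":0,"wx":0,"wy":0,"wz":0,"grip":0.68}]'
python3 -m handwheel '[{"x":40,"y":0,"z":0,"wx":0,"wy":0,"wz":0,"grip":0.68},{"x":40,"y":0,"z":0,"wx":0,"wy":0,"wz":0,"grip":0.68},{"x":40,"y":0,"z":0,"wx":0,"wy":0,"wz":0,"grip":0.68},{"x":40,"y":0,"z":0,"wx":0,"wy":0,"wz":0,"grip":0.68},{"x":40,"y":0,"z":0,"wx":0,"wy":0,"wz":0,"grip":0.68}]'
python3 -m handwheel '[{"x":30,"y":0,"z":0,"wx":0,"wy":0,"wz":0,"grip":0.68},{"x":0,"y":0,"z":0,"wx":0,"wy":0,"wz":0,"grip":0.68},{"x":0,"y":0,"z":0,"wx":0,"wy":0,"wz":0,"grip":0.68}]'
python3 - <<'E'
from h import *
import cv2
im=np.ascontiguousarray(viewer.capture("top")[:,:,::-1]);cv2.imwrite("pics/f.png",im);sd=np.ascontiguousarray(viewer.capture("side")[:,:,::-1])
hs=cv2.cvtColor(im,cv2.COLOR_BGR2HSV).astype(int);a=np.radians(18.6)
def loc(X,C=(.4901,.0017)):
    d=X[:2]-C;return np.round([1000*(np.cos(a)*d[0]-np.sin(a)*d[1]),1000*(np.sin(a)*d[0]+np.cos(a)*d[1])],1)
Y,Xx=np.mgrid[0:400,0:640];roi=(Xx>285)&(Xx<367)&(Y>178)&(Y<260)
def big(m,z,n):
    c=max(cv2.findContours((m&roi).astype(np.uint8),0,1)[0],key=cv2.contourArea);r=cv2.minAreaRect(c);print(n,r,"local",loc(w("top",r[0],z)))
big(hs[...,2]<45,.146,"cap");big((hs[...,0]>50)&(hs[...,0]<85)&(hs[...,1]>90),.105,"green");big((hs[...,1]<45)&(hs[...,2]>70),.1,"tin")
# jar lid: predicted pixel, and change from before jar was placed
df=cv2.absdiff(im,cv2.imread("pics/c3.png")).max(2)>25;big(df,.106,"lid(diff)")
# bystanders: change since start at their places
for nm,p in(("mill",(.759,.147,.06)),("mug",(.772,-.205,.04)),("ram",(.374,.167,.02)),("spice",(.358,-.168,.04))):
    o=[]
    for n,i in(("top",im),("side",sd)):
        u,v=px(n,p).astype(int);o.append(cv2.absdiff(i,cv2.imread(f"pics/{n}0.png"))[v-18:v+18,u-15:u+15].mean().round(1))
    print(nm,o)
print(robot.state()["time"])
E
```

```text
time: 30.83
ee_pos: [0.5093, -0.0432, 0.3195]
ee_rot: [-179.6, 0.1, 71.6]
ft_force: [-0.4, 0.7, -0.2]
finger_gap: 0.323
finger_force: 0.0
time: 31.25
ee_pos: [0.5368, 0.0299, 0.4565]
ee_rot: [179.8, -0.5, 71.3]
ft_force: [1.6, 0.6, -0.6]
finger_gap: 0.321
finger_force: 0.0
time: 31.67
ee_pos: [0.5995, 0.2238, 0.452]
ee_rot: [-179.9, -0.1, 71.6]
ft_force: [0.9, 0.4, 2.3]
finger_gap: 0.317
finger_force: 0.0
time: 31.92
ee_pos: [0.6087, 0.2527, 0.4511]
ee_rot: [-179.9, 0.0, 71.7]
ft_force: [0.4, -1.4, -0.6]
finger_gap: 0.318
finger_force: 0.0
cap ((312.5, 213.0), (9.192388534545898, 9.192388534545898), 45.0) local [ 0.7 33.5]
green ((334.0, 236.0), (22.0, 22.0), 90.0) local [-34.7 -35.8]
tin ((313.37591552734375, 214.0912322998047), (26.57052230834961, 50.83427810668945), 19.98310661315918) local [ 0.8 33.2]
lid(diff) ((343.376708984375, 205.32876586914062), (24.110475540161133, 12.289320945739746), 20.556045532226562) local [ 47.6 -32.6]
mill [np.float64(19.5), np.float64(7.4)]
mug [np.float64(9.2), np.float64(9.1)]
ram [np.float64(12.5), np.float64(3.5)]
spice [np.float64(15.2), np.float64(4.0)]
32.0167
```

```bash
python3 -c "
from cell import job
print(job.close_job())"
```

```text
the job is handed in; nothing more can be done
None
```

The job is handed in at about 32 s: the bottle (in a corner), tin and jar should all be standing upright on the crate's floor. The last top picture put the tin and bottle in place; the jar is judged by its floor contact at the expected height, since I had no picture views left. I saw no sign that the mill, mug, ramekin or spice jar was touched, though I checked them only roughly.

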